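# Close down the wire-stripping bench

### The job

Close down the wire-stripping bench: first pull the air unit's vent cap fully up and leave it up, then sweep every copper off-cut off the cutting plate into its scrap bin with the scraper block, keeping the fingers off the sharp off-cuts, and lay the block back in its tray. Put all the loose blade holders into the blade box and slide its cover fully shut, and press every nozzle dust cap fully home. Do not disturb the other things on the bench.

Things in the scene. Friction and masses are not known exactly. Their poses are not given: they have to be found in the camera images.
- vent (a joint): captive push-pull vent cap on top of the grey air unit (66 mm square foot). 0 = pressed in, 0.020 m = pulled fully up. A detent holds it wherever it is left (about 5 N to move it).
- vent_top (a point): centre of the top face of the vent cap, which is a black ribbed cylinder 32 mm wide and 22 mm tall (top 92 mm above the bench when pressed in); below it a 20 mm neck, 20 mm long when pressed in, rises from the 50 mm square body.
- deck: fixed steel cutting plate, its top 50 mm above the bench, with a red scrap bin at its +x end. Origin on the bench under the plate. Sweep along local +x: flat x -90 to +90, y -50 to +50 mm; rims 12 mm high at both long sides and the -x end, none at +x. Bin centred at x = +155 mm, inside 112 x 112 mm, floor 4 mm thick, wall tops 60 mm above the bench (44 mm beside the plate).
- tray: shallow fixed grey tray for the scraper block, inside 56 mm (x) by 106 mm (y), floor 4 mm thick, walls 18 mm tall overall. Origin under its centre.
- scraper_mid (a point): centre of the beech scraper block with steel edge strips: a square bar 40 x 90 x 40 mm, 90 mm along its y. Any of its long faces may be down.
- bladebox: fixed grey blade box 200 x 126 x 45 mm, origin under its centre. Its open compartment is in the -x half; the +x half is closed and is where the cover parks. The compartment is centred at x = -50 mm, inside 90 mm (x) by 116 mm (y), 40 mm deep with its floor 5 mm above the bench.
- cover (a joint): flat aluminium cover sliding on top of the blade box along its x. 0 = fully shut, 0.095 m = fully open. It stays where it is left (2 N to move it). On its middle stands a black tab, 12 mm thick along the box's x, 50 mm along y, 22 mm tall (top 73 mm above the bench), centred in the box frame at y = 0, x = -50 mm + this joint value.
- offcut0: sharp copper off-cut, 16 x 10 x 8 mm, lying on the cutting plate; origin at the centre of its underside. May be absent.
- offcut1: sharp copper off-cut, 16 x 10 x 8 mm, lying on the cutting plate; origin at the centre of its underside. May be absent.
- offcut2: sharp copper off-cut, 16 x 10 x 8 mm, lying on the cutting plate; origin at the centre of its underside. May be absent.
- offcut3: sharp copper off-cut, 16 x 10 x 8 mm, lying on the cutting plate; origin at the centre of its underside. May be absent.
- holder0: loose blade holder, a dark steel block 20 mm (x) by 30 mm (y) by 26 mm tall with a blade edge along its top; origin at the centre of its underside. May be absent.
- holder1: loose blade holder, a dark steel block 20 mm (x) by 30 mm (y) by 26 mm tall with a blade edge along its top; origin at the centre of its underside. May be absent.
- holder2: loose blade holder, a dark steel block 20 mm (x) by 30 mm (y) by 26 mm tall with a blade edge along its top; origin at the centre of its underside. May be absent.
- cap0_top (a point): centre of the top face of that dust cap, a black cylinder 28 mm wide and 28 mm tall on a fixed stand with a 46 mm square foot. The cap slides straight up and down: its top is 73 mm above the bench when fully home, 91 mm when fully up; a detent holds it wherever it is left (about 4 N to move it).
- cap1_top (a point): centre of the top face of that dust cap, a black cylinder 28 mm wide and 28 mm tall on a fixed stand with a 46 mm square foot. The cap slides straight up and down: its top is 73 mm above the bench when fully home, 91 mm when fully up; a detent holds it wherever it is left (about 4 N to move it).
- cap2_top (a point): centre of the top face of that dust cap, a black cylinder 28 mm wide and 28 mm tall on a fixed stand with a 46 mm square foot. The cap slides straight up and down: its top is 73 mm above the bench when fully home, 91 mm when fully up; a detent holds it wherever it is left (about 4 N to move it).
- cap3_top (a point): centre of the top face of that dust cap, a black cylinder 28 mm wide and 28 mm tall on a fixed stand with a 46 mm square foot. The cap slides straight up and down: its top is 73 mm above the bench when fully home, 91 mm when fully up; a detent holds it wherever it is left (about 4 N to move it).
- flask: bystander: steel drinking flask, standing, 64 mm wide, 190 mm tall; origin at the centre of its underside. Leave it alone.
- spool: bystander: wire spool, standing on its flange, 80 mm wide, 56 mm tall; origin at the centre of its underside. Leave it alone.
- carton: bystander: cardboard carton 90 x 120 x 60 mm; origin at the centre of its underside. Leave it alone.
- tape: bystander: roll of tape lying flat, 56 mm wide, 18 mm tall; origin at the centre of its underside. Leave it alone.
- driver: bystander: screwdriver lying on the bench, about 200 mm long; origin at the centre of its underside or handle axis. Leave it alone.
- collar: bystander: small steel shaft collar lying flat, 32 mm wide, 14 mm tall; origin at the centre of its underside. Leave it alone.
Things that resemble listed ones, but are neither listed nor needed, are in the scene too. Leave any turquoise look-alike of the holder2 alone. What is shaped like the part that bears cap3_top but turquoise is not meant.

How it is judged:
By the outcome, as a careful person would: the job done as asked, in the order asked, and still so for the second after the job is handed in, with the robot touching nothing.
Of offcut0, offcut1, offcut2, offcut3 only 2 to 4 are there at a start; the rules pass over those that are not, and their reading is None.
Of holder0, holder1, holder2 only 2 to 3 are there at a start; the rules pass over those that are not, and their reading is None.
At some moment in a run one of holder0, holder1, holder2 may be knocked a few centimetres aside while the robot is not near it.
Once in a run the grip may slacken for a moment while it holds something.
It also fails if it takes over 208 s, if anything falls off the work surface, if the arm or the gripper's body presses on something with over 40 N, if the wrist force passes 120 N, or if a joint passes its speed limit or range.

### The arm

A 7-joint arm with a two-finger parallel gripper is mounted at the origin on the work surface. World frame = base frame: x ahead of the robot, y to its left, z up, the work surface at z = 0. Lengths are in m, angles in rad, forces in N, time in s.
With the tool pointing down it reaches from about 0.425 to 0.875 m from the base axis. Payload 8.4 kg.
Tool frame: the origin (TCP) lies between the finger pads; the fingertips stand robot.nose_length ahead of it and the grasp point (between the pads) lies 2 mm behind it (robot.nose_length is the distance from the TCP to the fingertips, in m); z points along the fingers, y is the line along which they close (so a half turn about z gives the same grasp; the last joint's range is limited). The gripper opens to 85 mm and grips with 20 to 120 N. Pads are 22 mm wide; open, the fingers measure 114 mm over their backs; the gripper's body (76 mm by 85 mm) begins 54 mm behind the grasp point. The pads swing forward as they close: fully open they stand 13 mm farther back than shut.
Start: joints at [-1.384, 0.333, 0.04, 1.465, -0.013, 1.343, -0.059], TCP at [0.183, 0.624, 0.248] pointing down, gripper open.
Joint ranges: [-2.58, 2.58], [-0.38, 2.09], [-1.3, 1.39], [0.25, 2.4], [-1.5, 4.64], [0.08, 2.09], [-2.65, 2.65]. Speed limits (rad/s): [2.22, 2.22, 2.79, 2.79, 3.14, 3.14, 3.14].

### API

Orientations are given as a 3x3 rotation matrix whose columns are the frame's x, y, z axes.
In Python, from cell import robot, get_image, close_job gives the robot as it stands. The module is installed in compiled form; this text tells all that it offers.
- The arm moves only by the tool step_arm, never from a script. Its argument "moves" is a list of rows, each a list of 5 numbers: the opening, from 0 (shut) to 1 (fully open), then the shift along the world's x, y, z each as a share of 150 mm, from -1 to 1, then the turn about the world's z as a share of 120 degrees, from -1 to 1. In form: [[jaw, x, y, z, roll], ...]. A call has 1 to 12 rows; each row shifts and turns the commanded pose from where the row before left it; what a row does not reach is not made up. A row lasts 1/10 s, in which the tool goes at most 50 mm and 8.59 degrees, less where a joint would pass 70% of its speed; a pose out of reach is approached as far as the arm can. A call with a number of a shift or a turn outside -1 to 1 is refused whole. A call with a gripper value outside its range is refused whole. The fingers move at their own pace and stop on an object; the grip force is fixed at half the most. Time passes only in rows, so rows that do not move let the fingers close. It gives the time, the measured TCP pose, the force, the opening and the grip force at its end, in the units of the state.
- robot.read_state(): the state, without advancing time (a new reading comes with each control period).
- get_image(name): name is "scene" or "top" or "wrist"; returns a dict with "color" (400x640x3 uint8, red, green, blue), "vfov" (degrees; the focal length in pixels is half the picture's height over the tangent of half this angle, whatever the lens; pixels are square), "cx", "cy" (the principal point, pixels), "rvec" (rotation vector, rad) and "tvec" (3), from world to camera coordinates, as OpenCV has them; the wrist camera has in their place "tool_from_camera" (4x4, takes a point from camera to tool coordinates, whose origin is the TCP and whose axes are the flange's). Camera axes: x right, y down, z forward; pixel columns grow to the right and rows downward; lengths in m; the calibration is good to about 2 mm. The wrist camera is an equidistant fisheye: a pixel r from the principal point sees the ray r / f radians off the axis. A picture is of the moment at which its call begins: read the wrist's pose just before it. There is no depth.
- close_job(): hands the job in; it is judged then, once.
The state is a dict: "time": time; "joints": joint angles; "dq": joint speeds; "joint_efforts": joint torques, N m; "position": TCP position; "orientation": TCP orientation; "force": force on the tool from outside, world axes, zero at the start; "wrist_torque": the same for the moment, N m; "gripper_width": opening from 0.0 (shut) to 1.0 (fully open); "gripper_force": force on a finger pad.
Only numpy, scipy, OpenCV 4.12 (cv2) and the standard library are available. Lean on these libraries where they do the work, as an engineer would, in place of code of your own. Each camera call takes 0.05 s, during which the arm holds its last target. There are 200 camera calls.

## Working session

There is one attempt and no reset: what is moved stays moved. The work goes in short steps, Python scripts to look and compute and a tool call to move; the robot and the scene stay as the last step left them, time stands still between calls to the robot, and variables do not carry over. Pictures are saved under pics/ and viewed, at most 14 in all, crops included, and the job is handed in when it is done.

Besides the shell and the picture viewer there is one more tool, called after "Emit:" as name(argument=value, ...), one argument or row to a line, values as JSON. step_arm: Moves the arm, as the interface text tells. Its arguments: {"type":"object","properties":{"moves":{"type":"array"}},"required":["moves"]}

```bash
mkdir -p pics; cat > h.py <<'E'
import numpy as np, cv2
from cell import robot, get_image
def cam(n):
    s=robot.read_state(); im=get_image(n); c=im["color"]
    H=c.shape[0]; f=H/2/np.tan(np.radians(im["vfov"])/2)
    d=dict(c=c,f=f,cx=im["cx"],cy=im["cy"],n=n)
    if n=="wrist":
        T=np.eye(4);T[:3,:3]=np.array(s["orientation"]);T[:3,3]=s["position"]
        d["M"]=T@np.array(im["tool_from_camera"])
    else:
        R,_=cv2.Rodrigues(np.array(im["rvec"],float)); M=np.eye(4)
        M[:3,:3]=R.T; M[:3,3]=-R.T@np.array(im["tvec"],float).ravel(); d["M"]=M
    return d
def ray(d,u,v):
    x=(u-d["cx"])/d["f"]; y=(v-d["cy"])/d["f"]
    if d["n"]=="wrist":
        r=np.hypot(x,y); k=np.sin(r)/r if r>1e-9 else 1
        v3=np.array([x*k,y*k,np.cos(r)])
    else: v3=np.array([x,y,1.])
    return d["M"][:3,3], d["M"][:3,:3]@(v3/np.linalg.norm(v3))
def onz(d,u,v,z):
    o,r=ray(d,u,v); return o+r*(z-o[2])/r[2]
def proj(d,P):
    q=d["M"][:3,:3].T@(np.array(P)-d["M"][:3,3])
    if d["n"]=="wrist":
        t=np.arctan2(np.hypot(q[0],q[1]),q[2]); k=d["f"]*t/np.hypot(q[0],q[1])
        return d["cx"]+q[0]*k, d["cy"]+q[1]*k
    return d["cx"]+d["f"]*q[0]/q[2], d["cy"]+d["f"]*q[1]/q[2]
def tri(*rs):
    A=np.zeros((3,3));b=np.zeros(3)
    for o,r in rs:
        P=np.eye(3)-np.outer(r,r);A+=P;b+=P@o
    p=np.linalg.solve(A,b); return p,[float(np.linalg.norm(np.cross(r,p-o))) for o,r in rs]
def save(d,name,crop=None,k=1):
    c=d["c"] if crop is None else d["c"][crop[1]:crop[3],crop[0]:crop[2]]
    c=cv2.resize(c,None,fx=k,fy=k,interpolation=cv2.INTER_CUBIC)
    cv2.imwrite("pics/"+name,c[:,:,::-1])
E
python3 - <<'E'
from h import *
import pickle
D={}
for n in("top","scene","wrist"):
    D[n]=cam(n); print(n,D[n]["f"],D[n]["cx"],D[n]["cy"],D[n]["M"].round(3).tolist()); save(D[n],n+"0.png",k=1.25)
pickle.dump(D,open("d0.pkl","wb"))
print(robot.nose_length,robot.read_state())
E
```

```text
top 513.4631001999364 324.2470039495105 195.08449605749286 [[-0.018, -0.994, 0.106, 0.406], [-1.0, 0.017, -0.007, 0.017], [0.005, -0.106, -0.994, 1.365], [0.0, 0.0, 0.0, 1.0]]
scene 374.23402076035677 319.29143116556213 194.46149744333343 [[0.256, 0.712, -0.654, 1.187], [0.967, -0.184, 0.178, -0.154], [0.006, -0.678, -0.735, 0.777], [0.0, 0.0, 0.0, 1.0]]
wrist 309.70691628693146 325.28451743320744 198.80010261545021 [[0.282, 0.92, 0.271, 0.113], [0.959, -0.27, -0.081, 0.644], [-0.001, 0.283, -0.959, 0.373], [0.0, 0.0, 0.0, 1.0]]
0.017 {'time': 0.15, 'joints': array([-1.38422702,  0.33377338,  0.03985792,  1.46603876, -0.01337262,
        1.34331084, -0.05851289]), 'dq': array([ 0.00116202, -0.00177567,  0.00301267, -0.00565606, -0.00125888,
       -0.001051  , -0.00064909]), 'joint_efforts': array([ 2.44426272e-03, -6.59045720e+01,  1.36704974e+00, -4.05864108e+01,
        1.69601437e-02,  9.89291148e-03, -4.84414522e-05]), 'position': array([0.18315817, 0.62332191, 0.24762372]), 'orientation': array([[-9.59443429e-01,  2.81901119e-01, -2.55182630e-04],
       [ 2.81901215e-01,  9.59442635e-01, -1.23899161e-03],
       [-1.04440026e-04, -1.26067865e-03, -9.99999200e-01]]), 'force': array([-0.83600885, -0.19455242,  0.07519471]), 'wrist_torque': array([-0.03397807, -0.03132005, -0.01682415]), 'gripper_force': 0.0, 'gripper_width': 1.0017537150197642}
```

View pics/top0.png

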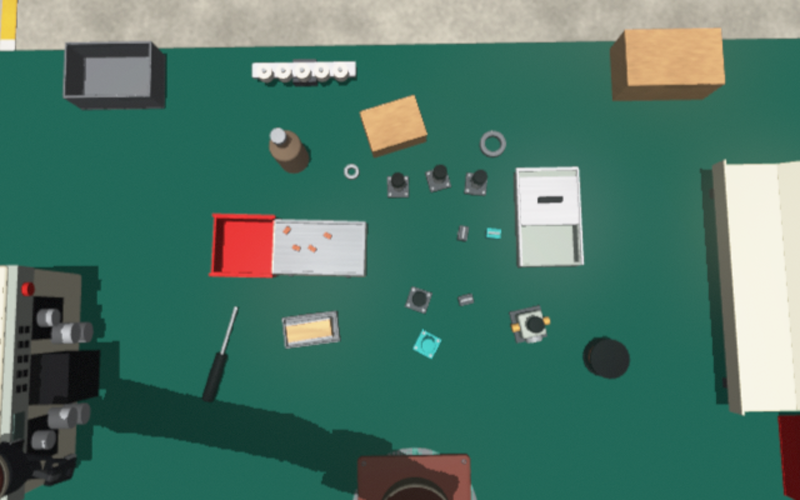

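View pics/scene0.png

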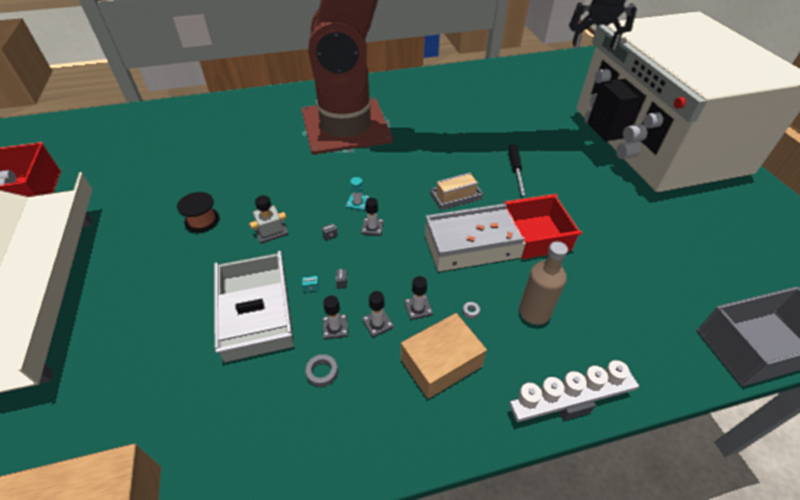

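The top view shows, in 800-wide pixels:
- **Caps:** black ones at (398,182), (440,172), (477,178) and (419,299). The turquoise stand is at (428,344).
- **Holders:** dark ones at (462,233) and (465,300), with a turquoise look-alike at (494,233).
- **Fixtures:** vent (535,325), box (549,216), tray with block (311,329), deck (320,248).
- **Off-cuts:** four, near (287,230), (328,236), (296,248) and (312,248).

The scene view agrees. I'll enlarge both to confirm.

```bash
python3 - <<'E'
from h import *
import pickle
D=pickle.load(open("d0.pkl","rb"))
save(D["top"],"top1.png",(160,125,480,295),2.5)
save(D["scene"],"scene1.png",(150,130,470,320),2.5)
t=D["top"]
for n,u,v,z in [("c0",398,180,.09),("c1",440,171,.09),("c2",477,177,.09),("c3",419,299,.09),("h0",462,233,.026),("h1",465,300,.026),("vent",535,325,.1),("boxc",549,216,.05),("tray",311,329,.03),("deck",320,248,.05),("flask",278,135,.19),("turqcap",428,341,.08),("spool",607,357,.05),("turqh",494,233,.026)]:
    print(n,onz(t,u/1.25,v/1.25,z).round(3))
E
```

```text
c0 [0.672 0.019 0.09 ]
c1 [ 0.689 -0.066  0.09 ]
c2 [ 0.675 -0.14   0.09 ]
c3 [ 0.432 -0.018  0.09 ]
h0 [ 0.57  -0.113  0.026]
h1 [ 0.429 -0.115  0.026]
vent [ 0.377 -0.244  0.1  ]
boxc [ 0.599 -0.292  0.05 ]
tray [0.375 0.204 0.03 ]
deck [0.541 0.182 0.05 ]
flask [0.74  0.242 0.19 ]
turqcap [ 0.349 -0.034  0.08 ]
spool [ 0.309 -0.398  0.05 ]
turqh [ 0.569 -0.18   0.026]
```

View pics/top1.png

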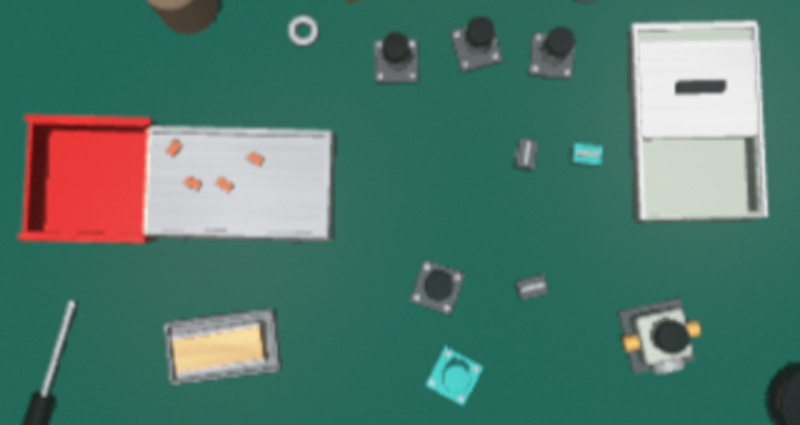

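View pics/scene1.png

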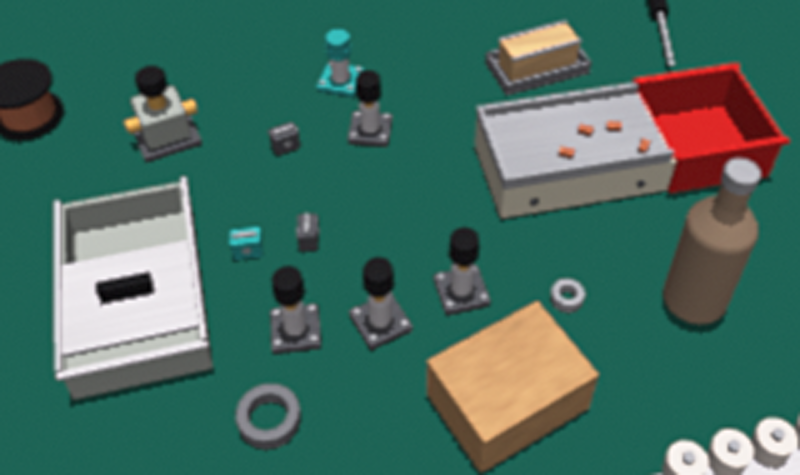

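```bash
cat > seg.py <<'E'
from h import *
def blobs(d,mask,amin=8,box=None):
    m=mask.astype(np.uint8)
    if box: 
        z=np.zeros_like(m); z[box[1]:box[3],box[0]:box[2]]=m[box[1]:box[3],box[0]:box[2]]; m=z
    n,l,s,c=cv2.connectedComponentsWithStats(m,connectivity=4)
    return [(c[i].round(1).tolist(),s[i].tolist()) for i in range(1,n) if s[i][4]>=amin]
def hsv(d): return cv2.cvtColor(d["c"],cv2.COLOR_RGB2HSV).astype(int)
E
python3 - <<'E'
from seg import *
import pickle
D=pickle.load(open("d0.pkl","rb"))
for n,box in (("top",(160,125,500,300)),("scene",(150,130,470,320))):
    d=D[n];h=hsv(d)
    mx=d["c"].max(2).astype(int); mn=d["c"].min(2).astype(int)
    print(n,"black");[print(b) for b in blobs(d,(mx<50)&(mx-mn<22),15,box)]
    print(n,"copper");[print(b) for b in blobs(d,(h[...,0]<14)&(h[...,1]>80)&(h[...,2]>120)&(h[...,1]<190),4,box)]
    print(n,"gray");[print(b) for b in blobs(d,(mx-mn<28)&(mx>=50)&(mx<130),20,box)]
    print(n,"beech");[print(b) for b in blobs(d,(h[...,0]>12)&(h[...,0]<24)&(h[...,1]>50)&(h[...,2]>110),20,box)]
E
```

```text
top black
([350.3, 140.9], [347, 138, 9, 5, 15])
([318.2, 147.6], [314, 146, 9, 4, 17])
([483.8, 285.5], [467, 271, 33, 29, 810])
([174.3, 291.6], [168, 283, 13, 17, 141])
top copper
([202.4, 204.2], [167, 171, 53, 52, 780])
([229.2, 183.6], [227, 181, 5, 6, 20])
([261.5, 188.0], [259, 186, 6, 5, 20])
([236.5, 197.7], [234, 196, 6, 4, 19])
([249.3, 198.3], [247, 196, 6, 5, 18])
top gray
([235.8, 131.2], [221, 125, 27, 14, 233])
([350.0, 142.5], [340, 132, 21, 22, 278])
([380.8, 146.1], [371, 136, 19, 21, 294])
([414.6, 181.0], [411, 137, 30, 77, 197])
([318.1, 148.5], [310, 138, 17, 20, 268])
([440.0, 159.1], [430, 157, 20, 5, 92])
([291.6, 201.6], [285, 179, 9, 43, 62])
([369.8, 186.5], [366, 180, 9, 13, 67])
([460.1, 194.1], [458, 180, 5, 29, 101])
([247.7, 219.8], [219, 219, 62, 3, 78])
([201.0, 222.0], [191, 222, 21, 1, 21])
([334.7, 239.6], [325, 230, 21, 21, 264])
([371.9, 239.3], [366, 235, 13, 10, 62])
([417.3, 250.2], [407, 244, 26, 15, 136])
([427.5, 259.0], [420, 252, 16, 15, 168])
([228.6, 256.4], [226, 253, 11, 12, 27])
([265.4, 259.0], [262, 253, 6, 16, 31])
([415.3, 26
[... 1855 characters left out ...]
45.6], [374, 244, 7, 5, 22])
([301.8, 257.7], [290, 246, 25, 23, 311])
([375.0, 251.7], [370, 246, 13, 9, 39])
([267.8, 260.8], [258, 250, 20, 22, 315])
([205.8, 279.1], [176, 263, 59, 28, 575])
([256.2, 290.7], [248, 287, 18, 12, 80])
([325.4, 295.1], [321, 288, 10, 15, 24])
([258.2, 304.2], [245, 292, 25, 18, 106])
([455.7, 311.6], [450, 303, 14, 14, 65])
([337.9, 313.0], [333, 306, 12, 14, 25])
([437.7, 316.0], [433, 309, 13, 11, 52])
scene beech
([364.8, 145.7], [350, 139, 31, 15, 226])
([367.6, 154.2], [355, 148, 26, 13, 160])
([225.0, 172.1], [222, 170, 6, 6, 25])
([202.9, 179.4], [200, 177, 7, 6, 31])
([438.8, 221.5], [426, 209, 27, 22, 340])
([354.3, 278.2], [321, 251, 68, 57, 2106])
```

```bash
python3 - <<'E'
from seg import *
import pickle
D=pickle.load(open("d0.pkl","rb"));t,s=D["top"],D["scene"]
T=lambda u,v:ray(t,160+u/2.5-.3,125+v/2.5-.3)
S=lambda u,v:ray(s,150+u/2.5-.3,130+v/2.5-.3)
for n,a,b in [("c0",(397,47),(335.1,228.3)),("c1",(480,31),(300.9,240.4)),("c2",(560,43),(264.7,244.1)),("c3",(438,286),(297,164.5)),("vent",(671,336),(210,162.2))]:
    p,e=tri(T(*a),ray(s,*b));print(n,"centre",p.round(4),np.round(e,4))
for n,a,b in [("tab",(700,87),(125,287)),("h0",(526,154),(307,232)),("h1",(532,286),(285,138)),("turqh",(588,154),(246,243)),
 ("boxTopR far",(756,23),(66,374) ),("box far L",(632,25),(208,345)),("box nearL",(640,219),(185,182)),("box nearR",(766,216),(57,204)),
 ("trayNearL",(172,382),(592,66)),("trayNearR",(278,368),(570,90)),
 ("deckFarR",(331,131),(503,178)),("deckNearR",(329,239),(478,108)),("binFL",(27,117),(785,137)),("binNL",(20,240),(738,67))]:
    p,e=tri(T(*a),S(*b));print(n,p.round(4),np.round(e,4))
for i,(u,v) in enumerate([(229.2,183.6),(261.5,188),(236.5,197.7),(249.3,198.3)]): print("oc",i,onz(t,u,v,.056).round(4))
for n,u,v,z in [("block",246.6,264.3,.044)]: print(n,onz(t,u,v,z).round(4))
E
```

```text
c0 centre [0.6766 0.0214 0.0764] [0.0022 0.0022]
c1 centre [ 0.6913 -0.0639  0.0777] [0.0019 0.0019]
c2 centre [ 0.6781 -0.1455  0.0742] [0.002 0.002]
c3 centre [ 0.4328 -0.016   0.0705] [0.0019 0.0019]
vent centre [ 0.3787 -0.2461  0.0838] [0.0014 0.0014]
tab [ 0.6321 -0.2904  0.0612] [0.0016 0.0016]
h0 [ 0.5718 -0.1139  0.0132] [0.0017 0.0017]
h1 [ 0.4322 -0.1153  0.0144] [0.0026 0.0026]
turqh [ 0.5706 -0.1782  0.0141] [0.003 0.003]
boxTopR far [ 0.7013 -0.3514  0.0466] [0.0055 0.0055]
box far L [ 0.7022 -0.2251  0.0442] [0.0024 0.0024]
box nearL [ 0.4983 -0.227   0.0432] [0.0015 0.0015]
box nearR [ 0.4988 -0.3558  0.0465] [0.0022 0.0022]
trayNearL [ 0.3423  0.2856 -0.0433] [0.0171 0.0171]
trayNearR [ 0.3705  0.2038 -0.0375] [0.0539 0.0539]
deckFarR [0.593  0.0896 0.0632] [0.0014 0.0014]
deckNearR [0.4832 0.0949 0.0584] [0.0032 0.0032]
binFL [0.6128 0.3998 0.0632] [0.0009 0.0009]
binNL [0.4885 0.41   0.0533] [0.0029 0.0029]
oc 0 [0.5796 0.2502 0.056 ]
oc 1 [0.5667 0.1675 0.056 ]
oc 2 [0.5429 0.2315 0.056 ]
oc 3 [0.5407 0.1988 0.056 ]
block [0.3731 0.2078 0.044 ]
```

Emit:
step_arm(
  moves=[
    [1,0.235,-0.203,0,0],
    [1,0.235,-0.203,0,0],
    [1,0.235,-0.203,0,0],
    [1,0.235,-0.203,0,0],
    [1,0.235,-0.203,0,0],
    [1,0.235,-0.203,0,0],
    [1,0.235,-0.203,0,0],
    [1,0.235,-0.203,0,0],
    [1,0.235,-0.203,0,0],
  ],
)

```text
time: 1.05
position: [0.5016, 0.348, 0.2483]
orientation: [[-0.959, 0.282, -0.0], [0.282, 0.959, -0.0], [0.0, -0.0, -1.0]]
force: [0.3, 0.2, -0.3]
gripper_width: 1.003
gripper_force: 0.0
```

Emit:
step_arm(
  moves=[
    [1,-0.062,-0.306,0,0],
    [1,-0.062,-0.306,0,0],
    [1,-0.062,-0.306,0,0],
    [1,-0.062,-0.306,0,0],
    [1,-0.062,-0.306,0,0],
    [1,-0.062,-0.306,0,0],
    [1,-0.062,-0.306,0,0],
    [1,-0.062,-0.306,0,0],
    [1,-0.062,-0.306,0,0],
    [1,-0.062,-0.306,0,0],
    [1,-0.062,-0.306,0,0],
    [1,-0.062,-0.306,0,0],
  ],
)

```text
time: 2.25
position: [0.388, -0.203, 0.2483]
orientation: [[-0.959, 0.282, 0.001], [0.282, 0.959, 0.001], [-0.0, 0.001, -1.0]]
force: [1.0, -0.3, -0.3]
gripper_width: 1.0
gripper_force: 0.0
```

```bash
python3 - <<'E'
from seg import *
import pickle
w=cam("wrist"); pickle.dump(w,open("w1.pkl","wb")); save(w,"w1.png",k=1.25)
D=pickle.load(open("d0.pkl","rb"))
for P in ([.3787,-.2461,.0838],[.6321,-.2904,.0612],[.5718,-.1139,.0132],[.4322,-.1153,.0144]): print(np.round(proj(w,P),1))
E
```

```text
[279.5 189.6]
[314.1 362.4]
[422.8 279.4]
[403.7 186.7]
```

View pics/w1.png

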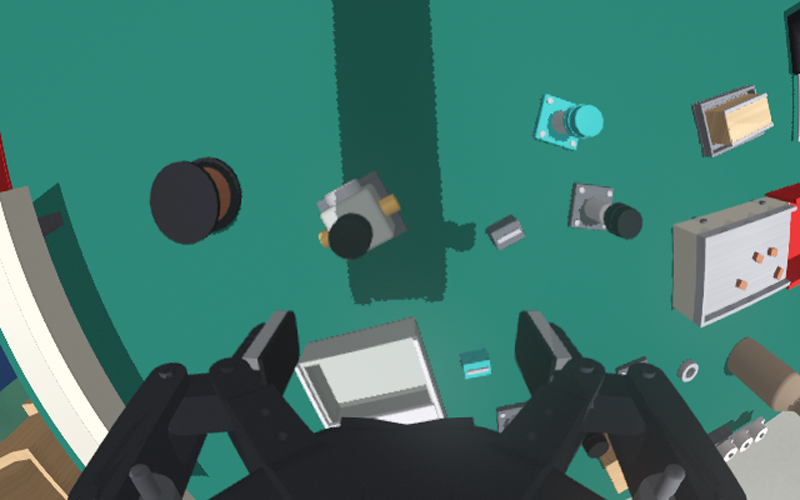

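The vent cap is at (351,235) in the 800-wide wrist view, matching the prediction, and the box compartment is empty. I'll grip the cap now.

Emit:
step_arm(
  moves=[
    [1,-0.06,-0.287,0,0],
    [1,0,0,-0.28,0],
    [1,0,0,-0.28,0],
    [1,0,0,-0.28,0],
    [1,0,0,-0.28,0],
    [0,0,0,0,0],
    [0,0,0,0,0],
    [0,0,0,0,0],
    [0,0,0,0,0],
    [0,0,0,0,0],
    [0,0,0,0,0],
    [0,0,0,0,0],
  ],
)

```text
time: 3.5
position: [0.3811, -0.2463, 0.0827]
orientation: [[-0.959, 0.283, 0.005], [0.283, 0.959, -0.001], [-0.005, -0.0, -1.0]]
force: [-2.6, -8.5, 2.8]
gripper_width: 0.36
gripper_force: 59.0
```

Emit:
step_arm(
  moves=[
    [0,0,0,0.035,0],
    [0,0,0,0.035,0],
    [0,0,0,0.035,0],
    [0,0,0,0.035,0],
    [0,0,0,0,0],
  ],
)

```text
time: 4.0
position: [0.3801, -0.2461, 0.103]
orientation: [[-0.959, 0.283, 0.004], [0.283, 0.959, -0.002], [-0.004, -0.001, -1.0]]
force: [-1.4, -9.3, -7.2]
gripper_width: 0.349
gripper_force: 71.3
```

Emit:
step_arm(
  moves=[
    [0,0,0,0.02,0],
    [0,0,0,0.02,0],
    [0,0,0,0,0],
  ],
)

```text
time: 4.3
position: [0.3782, -0.2453, 0.1071]
orientation: [[-0.959, 0.284, 0.0], [0.284, 0.959, -0.001], [-0.001, -0.0, -1.0]]
force: [1.7, -11.7, -30.1]
gripper_width: 0.355
gripper_force: 46.2
```

Emit:
step_arm(
  moves=[
    [0,0,0,-0.013,0],
    [0.6,0,0,0,0],
    [0.8,0,0,0,0],
    [1,0,0,0,0],
    [1,0,0,0,0],
    [1,0,0,0,0],
    [1,0,0,0.25,0],
    [1,0,0,0.3,0],
    [1,0,0,0.3,0],
  ],
)

```text
time: 5.2
position: [0.3793, -0.2445, 0.2344]
orientation: [[-0.959, 0.283, -0.001], [0.283, 0.959, -0.001], [0.0, -0.001, -1.0]]
force: [0.3, -0.6, -0.1]
gripper_width: 0.997
gripper_force: 0.0
```

```bash
python3 - <<'E'
from seg import *
import pickle
s=cam("scene"); w=cam("wrist"); pickle.dump((s,w),open("w2.pkl","wb"))
box=(180,130,240,200)
mx=s["c"].max(2).astype(int); mn=s["c"].min(2).astype(int)
print(blobs(s,(mx<50)&(mx-mn<22),15,box))
save(s,"s2.png",(190,130,310,210),6)
E
```

```text
[([209.1, 157.5], [203, 152, 13, 13, 128]), ([206.8, 190.0], [204, 184, 8, 11, 22]), ([221.0, 189.3], [212, 186, 19, 8, 50])]
```

```bash
python3 - <<'E'
from h import *
import pickle
s,w=pickle.load(open("w2.pkl","rb"))
for z in (.081,.091,.101): print(z,proj(s,[.379,-.2455,z]),proj(w,[.379,-.2455,z]))
save(w,"w2.png",(180,100,480,250),2.5)
E
```

```text
0.081 (np.float64(209.8949933724785), np.float64(162.96345945448866)) (np.float64(324.24361214223336), np.float64(183.03887533368925))
0.091 (np.float64(209.12531655027374), np.float64(160.23882258362926)) (np.float64(324.22239377214754), np.float64(185.66863935043494))
0.101 (np.float64(208.3444235297365), np.float64(157.4744806487146)) (np.float64(324.1997389545875), np.float64(188.48414747100801))
```

View pics/s2.png

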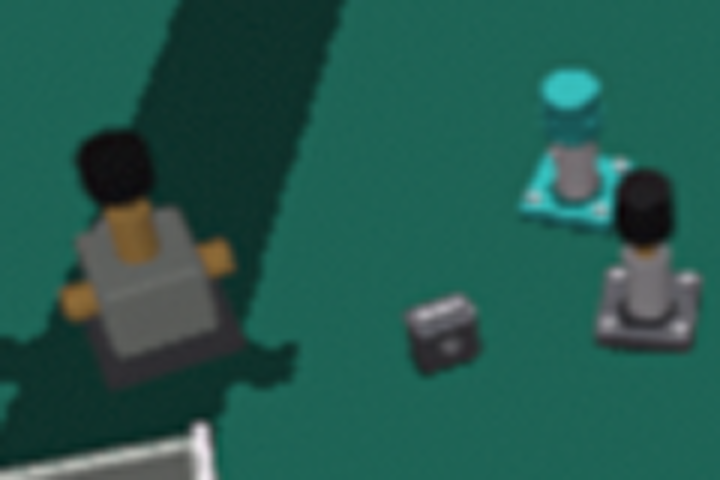

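The vent is up: the cap blob at (209,157.5) in the scene matches a centre height of 0.101. Next is the scraper block.

Emit:
step_arm(
  moves=[
    [1,0.121,0.3,0,-0.068],
    [1,0.121,0.3,0,-0.068],
    [1,0.121,0.3,0,-0.068],
    [1,0.121,0.3,0,-0.068],
    [1,0.121,0.3,0,-0.068],
    [1,-0.08,0.293,0,-0.068],
    [1,-0.08,0.293,0,-0.068],
    [1,-0.08,0.293,0,-0.074],
    [1,-0.08,0.293,0,0],
    [1,-0.08,0.293,0,0],
    [1,0,0,0,0],
  ],
)

```text
time: 6.4
position: [0.411, 0.1845, 0.2325]
orientation: [[-0.216, 0.976, -0.001], [0.976, 0.216, 0.001], [0.001, -0.001, -1.0]]
force: [-0.1, 0.3, 0.2]
gripper_width: 0.999
gripper_force: 0.0
```

```bash
python3 - <<'E'
from seg import *
import pickle
print(robot.read_state()["position"])
w=cam("wrist"); pickle.dump(w,open("w3.pkl","wb")); save(w,"w3.png",k=1.25)
print(proj(w,[.373,.208,.044]))
E
```

```text
[0.41103944 0.18451397 0.23245226]
(np.float64(294.66069854972005), np.float64(151.33893035636808))
```

View pics/w3.png

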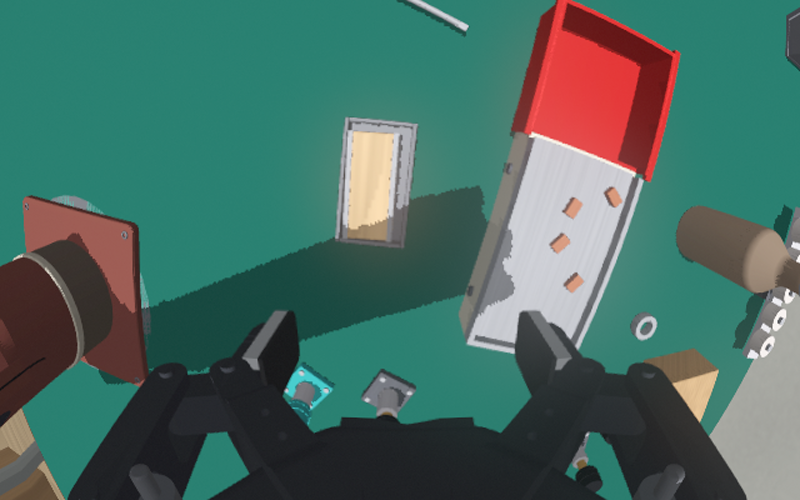

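```bash
python3 - <<'E'
from seg import *
import pickle
w=pickle.load(open("w3.pkl","rb"));D=pickle.load(open("d0.pkl","rb"));t=D["top"]
def quad(d,box,z,f):
    h=hsv(d); m=((h[...,0]>10)&(h[...,0]<28)&(h[...,1]>50)&(h[...,2]>70)).astype(np.uint8)
    z0=np.zeros_like(m); z0[box[1]:box[3],box[0]:box[2]]=m[box[1]:box[3],box[0]:box[2]]
    c=max(cv2.findContours(z0,0,1)[0],key=cv2.contourArea)
    P=np.array([onz(d,u,v,z)[:2] for u,v in c[:,0]],np.float32)
    print(f,cv2.minAreaRect(P*1000),cv2.contourArea(c))
    M=cv2.moments(z0,True); return M["m10"]/M["m00"],M["m01"]/M["m00"]
a=quad(w,(265,90,340,205),.044,"wrist"); b=quad(t,(215,245,290,285),.044,"top")
print("block tri",[np.round(q,4) for q in tri(ray(w,*a),ray(t,*b))])
print("tray",[onz(w,u/1.25,v/1.25,.018).round(4)[:2].tolist() for u,v in [(347,118),(417,125),(402,247),(336,242)]])
T=lambda u,v:onz(t,160+u/2.5-.3,125+v/2.5-.3,.018)[:2].round(4).tolist()
print("trayT",T(166,325),T(272,310),T(279,368),T(172,383))
print("deckW",[onz(w,u/1.25,v/1.25,z).round(4)[:2].tolist() for u,v,z in [(533,134,.062),(638,178,.062),(467,345,.062),(566,0,.06),(678,52,.06),(515,134,.06),(651,180,.06)]])
T=lambda u,v,z:onz(t,160+u/2.5-.3,125+v/2.5-.3,z)[:2].round(4).tolist()
print("deckT",T(148,125,.062),T(148,238,.062),T(331,131,.062),T(331,239,.062),T(27,117,.06),T(20,240,.06))
h=hsv(w)
for c,s in blobs(w,(h[...,0]<14)&(h[...,1]>70)&(h[...,2]>120)&(h[...,1]<190),20,(420,140,510,240)): print("oc",onz(w,*c,.055).round(4),s)
E
```

```text
wrist ((373.1682434082031, 210.47149658203125), (32.813720703125, 89.43328857421875), 8.226665496826172) 2585.0
top ((373.31622314453125, 207.02972412109375), (32.896507263183594, 94.15587615966797), 7.983261585235596) 430.5
block tri [array([0.3725, 0.2095, 0.0298]), array([0.0003, 0.0003])]
tray [[0.34, 0.2622], [0.4009, 0.2685], [0.4117, 0.1584], [0.3512, 0.15]]
trayT [0.3982, 0.2648] [0.4117, 0.1544] [0.3517, 0.1475] [0.3383, 0.2584]
deckW [[0.4895, 0.2827], [0.5952, 0.2759], [0.4849, 0.095], [0.4946, 0.4035], [0.6133, 0.4039], [0.4758, 0.2788], [0.6113, 0.2785]]
deckT [0.6022, 0.2755] [0.4864, 0.2751] [0.5928, 0.0883] [0.4821, 0.0896] [0.6129, 0.3999] [0.4868, 0.4053]
oc [0.5791 0.2536 0.055 ] [484, 150, 13, 16, 117]
oc [0.543  0.2342 0.055 ] [452, 158, 14, 17, 135]
oc [0.5411 0.2017 0.055 ] [441, 188, 15, 14, 123]
oc [0.5671 0.1699 0.055 ] [453, 219, 14, 15, 110]
```

Emit:
step_arm(
  moves=[
    [1,-0.253,0.16,0,-0.037],
    [1,0,0,-0.28,0],
    [1,0,0,-0.28,0],
    [1,0,0,-0.28,0],
    [1,0,0,-0.28,0],
    [1,0,0,0,0],
  ],
)

```text
time: 7.05
position: [0.3726, 0.1996, 0.0607]
orientation: [[-0.13, 0.992, -0.007], [0.992, 0.13, -0.006], [-0.005, -0.008, -1.0]]
force: [0.1, -0.7, -0.6]
gripper_width: 1.001
gripper_force: 0.0
```

Emit:
step_arm(
  moves=[
    [1,0,0.05,-0.06,0],
    [1,0,0,-0.1,0],
    [1,0,0,0,0],
  ],
)

```text
time: 7.35
position: [0.3759, 0.2109, 0.0415]
orientation: [[-0.131, 0.991, 0.0], [0.991, 0.131, 0.001], [0.0, 0.001, -1.0]]
force: [0.8, -0.2, 0.7]
gripper_width: 1.004
gripper_force: 0.0
```

Emit:
step_arm(
  moves=[
    [1,-0.01,-0.01,-0.037,0],
    [1,0,0,0,0],
    [0,0,0,0,0],
    [0,0,0,0,0],
    [0,0,0,0,0],
    [0,0,0,0,0],
    [0,0,0,0,0],
    [0,0,0,0,0],
    [0,0,0,0,0],
  ],
)

```text
time: 8.25
position: [0.3742, 0.2091, 0.0359]
orientation: [[-0.131, 0.991, 0.001], [0.991, 0.131, 0.001], [0.001, 0.001, -1.0]]
force: [-0.7, -0.3, 5.9]
gripper_width: 0.458
gripper_force: 60.9
```

Emit:
step_arm(
  moves=[
    [0,0,0,0.3,0],
    [0,0,0,0.3,0],
    [0,0.11,-0.057,0.3,0.0666],
    [0,0.11,-0.057,0,0.0666],
    [0,0.11,-0.057,0,0.0666],
    [0,0.11,-0.057,0,0.0666],
    [0,0.11,-0.057,0,0.0666],
    [0,0.11,-0.057,0,0.0666],
    [0,0.11,-0.057,0,0.0666],
    [0,0.11,-0.057,0,0.0666],
    [0,0.11,-0.057,0,0.0666],
    [0,0.11,-0.057,0,0.0666],
  ],
)

```text
time: 9.45
position: [0.5392, 0.123, 0.1701]
orientation: [[-0.999, 0.038, -0.001], [0.038, 0.999, -0.0], [0.001, -0.0, -1.0]]
force: [-0.9, -0.7, -0.9]
gripper_width: 0.458
gripper_force: 61.1
```

```bash
python3 - <<'E'
from seg import *
import pickle
s=robot.read_state(); print(s["position"],s["gripper_width"],s["gripper_force"])
w=cam("wrist"); pickle.dump(w,open("w4.pkl","wb")); save(w,"w4.png",k=1.25)
for k in (-90,90):
  for y in(-50,50):
    a=np.radians(87.4);e=np.array([np.cos(a),np.sin(a)]);n=np.array([-e[1],e[0]])
    p=np.array([.5415,.186])+e*k/1000+n*y/1000; print(k,y,np.array(proj(w,[*p,.05]))*1.25)
E
```

```text
[0.53923048 0.12298347 0.17012675] 0.45803391031161356 61.12895965576172
-90 -50 [366.97087718 315.91765274]
-90 50 [363.57673967 172.52945927]
90 -50 [603.16374751 311.66468943]
90 50 [622.3180507  181.94183639]
```

View pics/w4.png

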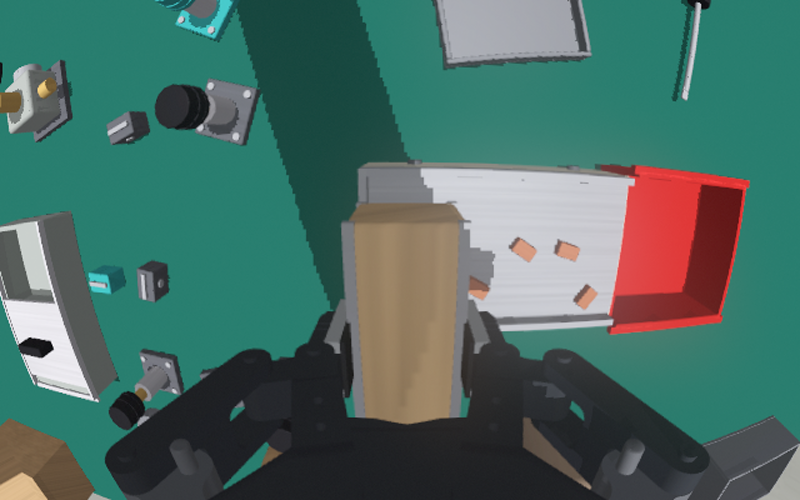

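```bash
python3 - <<'E'
from seg import *
import pickle
w=pickle.load(open("w4.pkl","rb"))
save(w,"w4c.png",(280,120,600,280),2.5)
c=w["c"]
a=np.radians(87.4);e=np.array([np.cos(a),np.sin(a)]);n=np.array([-e[1],e[0]])
# luminance profile across plate (local y) at local x=+60,+80
for X in (40,75):
    pr=[]
    for Y in range(-66,67,2):
        p=np.array([.5415,.186])+e*X/1000+n*Y/1000; u,v=proj(w,[*p,.05]); pr.append((Y,int(c[int(round(v)),int(round(u))].mean())))
    print(X,[q for q in pr if abs(q[0])>40])
E
```

```text
40 [(-66, 105), (-64, 106), (-62, 180), (-60, 203), (-58, 202), (-56, 120), (-54, 114), (-52, 131), (-50, 201), (-48, 203), (-46, 206), (-44, 206), (-42, 205), (42, 206), (44, 207), (46, 205), (48, 206), (50, 207), (52, 207), (54, 121), (56, 136), (58, 95), (60, 106), (62, 106), (64, 104), (66, 103)]
75 [(-66, 105), (-64, 107), (-62, 183), (-60, 202), (-58, 202), (-56, 114), (-54, 113), (-52, 113), (-50, 195), (-48, 205), (-46, 203), (-44, 174), (-42, 166), (42, 203), (44, 204), (46, 203), (48, 205), (50, 204), (52, 204), (54, 128), (56, 134), (58, 73), (60, 71), (62, 102), (64, 102), (66, 102)]
```

View pics/w4c.png

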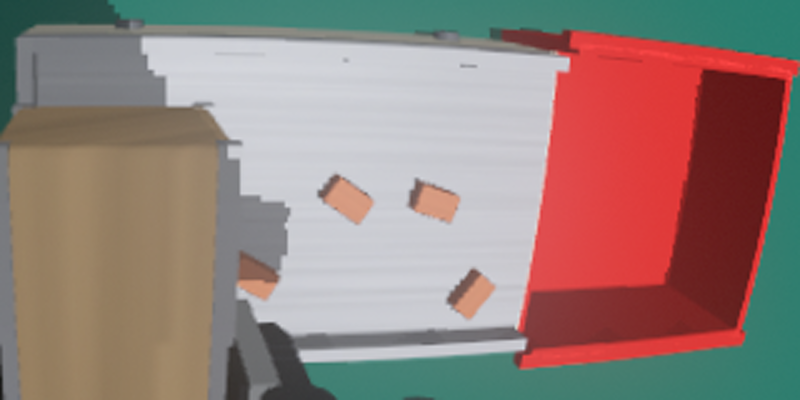

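```bash
python3 - <<'E'
from seg import *
import pickle
w=pickle.load(open("w4.pkl","rb"))
print(onz(w,324,176,.178),onz(w,322,163,.138))
print([onz(w,280+u/2.5,120+141/2.5,.178).round(4) for u in (0,228)])
E
```

```text
[0.49196543 0.12501363 0.178     ] [0.49367444 0.1237641  0.138     ]
[array([0.4914, 0.1078, 0.178 ]), array([0.4928, 0.1434, 0.178 ])]
```

Emit:
step_arm(
  moves=[
    [0,0.015,0.007,-0.2,0],
    [0,0,0,-0.2,0],
    [0,0,0,-0.12,0],
    [0,0,0,-0.05,0],
    [0,0,0,0,0],
  ],
)

```text
time: 10.0
position: [0.5404, 0.1243, 0.0841]
orientation: [[-0.999, 0.045, -0.002], [0.045, 0.999, -0.001], [0.002, -0.001, -1.0]]
force: [-0.4, -0.2, -0.9]
gripper_width: 0.456
gripper_force: 61.3
```

Emit:
step_arm(
  moves=[
    [0,0,0,-0.008,0],
    [0,0.003,0.06,0,0],
    [0,0.003,0.06,0,0],
    [0,0.003,0.06,0,0],
    [0,0.003,0.06,0,0],
    [0,0.003,0.06,0,0],
    [0,0.003,0.06,0,0],
    [0,0.003,0.06,0,0],
    [0,0.003,0.06,0,0],
    [0,0,0,0,0],
  ],
)

```text
time: 11.0
position: [0.5445, 0.1983, 0.0836]
orientation: [[-0.999, 0.042, -0.0], [0.042, 0.999, 0.001], [0.0, 0.001, -1.0]]
force: [-0.8, -0.6, -0.8]
gripper_width: 0.456
gripper_force: 61.3
```

Emit:
step_arm(
  moves=[
    [0,0.002,0.06,0,0],
    [0,0.002,0.06,0,0],
    [0,0.002,0.06,0,0],
    [0,0.002,0.06,0,0],
    [0,0.002,0.06,0,0],
    [0,0.002,0.06,0,0],
    [0,0.002,0.06,0,0],
    [0,0.002,0.06,0,0],
    [0,0.002,0.06,0,0],
    [0,0.002,0.06,0,0],
    [0,0,0,0,0],
  ],
)

```text
time: 12.1
position: [0.5474, 0.2883, 0.0836]
orientation: [[-0.999, 0.042, -0.0], [0.042, 0.999, 0.001], [0.0, 0.001, -1.0]]
force: [-0.0, -1.0, -1.4]
gripper_width: 0.458
gripper_force: 61.3
```

Emit:
step_arm(
  moves=[
    [0,0,0,0.25,0],
    [0,0,0,0.3,0],
    [0,0,-0.3,0.2,0],
    [0,0,-0.3,0,0],
    [0,0,-0.3,0,0],
    [0,0,0,0,0],
  ],
)

```text
time: 12.7
position: [0.5484, 0.1465, 0.1947]
orientation: [[-0.999, 0.054, 0.001], [0.054, 0.999, -0.002], [-0.001, -0.002, -1.0]]
force: [-0.1, 0.3, -0.4]
gripper_width: 0.458
gripper_force: 61.3
```

```bash
python3 - <<'E'
from seg import *
import pickle
s=robot.read_state(); print(s["position"],s["gripper_width"],s["gripper_force"])
w=cam("wrist"); pickle.dump(w,open("w5.pkl","wb"))
c=w["c"]; h=hsv(w)
cop=(h[...,0]>3)&(h[...,0]<14)&(h[...,1]>70)&(h[...,1]<190)&(h[...,2]>90)
for b,st in blobs(w,cop,10,(300,100,640,280)): print(b,st,onz(w,*b,.01).round(3))
save(w,"w5.png",(280,100,640,290),2.2)
E
```

```text
[0.54843925 0.14651379 0.19465986] 0.45758094841958025 61.2770140171051
[475.3, 170.6] [469, 165, 14, 12, 115] [0.544 0.313 0.01 ]
[469.7, 191.1] [467, 187, 7, 9, 54] [0.567 0.307 0.01 ]
[471.7, 206.2] [466, 201, 13, 12, 109] [0.585 0.312 0.01 ]
```

View pics/w5.png

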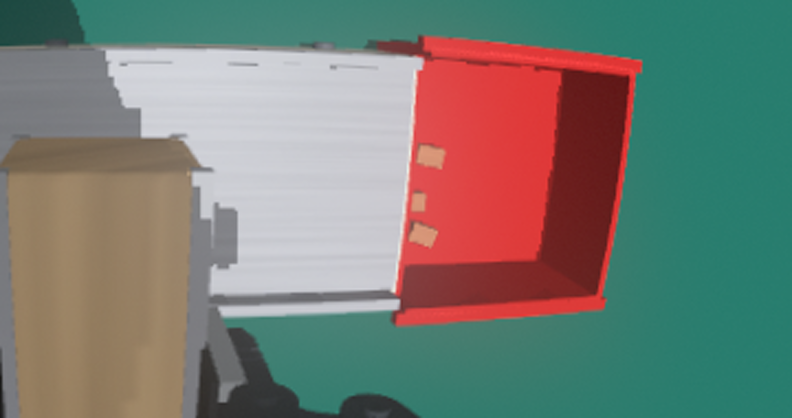

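Emit:
step_arm(
  moves=[
    [0,-0.115,0.04,0,-0.0672],
    [0,-0.115,0.04,0,-0.0672],
    [0,-0.115,0.04,0,-0.0672],
    [0,-0.115,0.04,0,-0.0672],
    [0,-0.115,0.04,0,-0.0672],
    [0,-0.115,0.04,0,-0.0672],
    [0,-0.115,0.04,0,-0.0672],
    [0,-0.115,0.04,0,-0.0672],
    [0,-0.115,0.04,0,-0.0672],
    [0,-0.115,0.04,0,-0.0672],
    [0,0,0,-0.3,0],
    [0,0,0,0,0],
  ],
)

```text
time: 13.95
position: [0.3723, 0.214, 0.1454]
orientation: [[-0.121, 0.993, -0.005], [0.993, 0.121, -0.004], [-0.003, -0.005, -1.0]]
force: [-1.0, -0.1, -0.6]
gripper_width: 0.456
gripper_force: 61.2
```

Emit:
step_arm(
  moves=[
    [0,0.02,-0.03,-0.28,0],
    [0,0,0,-0.17,0],
    [0,0,0,0,0],
  ],
)

```text
time: 14.25
position: [0.3768, 0.2093, 0.0797]
orientation: [[-0.119, 0.993, -0.004], [0.993, 0.119, -0.004], [-0.003, -0.004, -1.0]]
force: [-0.2, -0.1, -1.0]
gripper_width: 0.457
gripper_force: 61.3
```

Emit:
step_arm(
  moves=[
    [0,-0.007,-0.02,-0.1,-0.004],
    [0,0,0,-0.1,0],
    [0,0,0,-0.07,0],
    [0,0,0,0,0],
  ],
)

```text
time: 14.65
position: [0.3772, 0.2075, 0.0412]
orientation: [[-0.111, 0.994, -0.001], [0.994, 0.111, -0.0], [-0.0, -0.001, -1.0]]
force: [-1.7, 0.1, -0.8]
gripper_width: 0.455
gripper_force: 61.4
```

Emit:
step_arm(
  moves=[
    [0,-0.008,-0.006,-0.03,0],
    [0,0,0,0,0],
    [0.6,0,0,0,0],
    [1,0,0,0,0],
    [1,0,0,0,0],
    [1,0,0,0,0],
    [1,0,0,0,0],
    [1,0,0,0.15,0],
    [1,0,0,0.3,0],
    [1,0,0,0.3,0],
    [1,0,0,0.3,0],
  ],
)

```text
time: 15.75
position: [0.3756, 0.206, 0.1957]
orientation: [[-0.11, 0.994, -0.0], [0.994, 0.11, -0.0], [-0.0, -0.0, -1.0]]
force: [1.0, 0.9, -0.1]
gripper_width: 0.998
gripper_force: 0.0
```

Emit:
step_arm(
  moves=[
    [1,0.157,-0.26,0,0],
    [1,0.157,-0.26,0,0],
    [1,0.157,-0.26,0,0],
    [1,0.157,-0.26,0,0],
    [1,-0.067,-0.3,0,0],
    [1,-0.067,-0.3,0,0],
    [1,0,0,0,0],
  ],
)

```text
time: 16.45
position: [0.4488, -0.0455, 0.1939]
orientation: [[-0.102, 0.995, -0.0], [0.995, 0.102, -0.0], [-0.0, -0.0, -1.0]]
force: [0.1, 0.6, 0.4]
gripper_width: 1.0
gripper_force: 0.0
```

```bash
python3 - <<'E'
from seg import *
import pickle
s=robot.read_state(); print(s["position"],s["gripper_width"])
w=cam("wrist"); t=cam("top"); sc=cam("scene"); pickle.dump((w,t,sc),open("w6.pkl","wb"))
a=cv2.resize(w["c"],(640,400)); 
b=cv2.resize(t["c"][160:290,160:360],(390,254),interpolation=2); c=cv2.resize(sc["c"][120:250,200:470],(410,197),interpolation=2)
o=np.zeros((600,800,3),np.uint8); o[:320,:512]=cv2.resize(w["c"],(512,320)); o[330:584,:390]=b; o[330:527,390:]=c
cv2.imwrite("pics/m6.png",o[:,:,::-1])
for P in ([.5718,-.1139,.0132],[.4322,-.1153,.0144]): print(np.round(proj(w,P),1),np.round(proj(t,P),1))
E
```

```text
[ 0.44875736 -0.04551543  0.19392711] 1.0001647404906688
[427.2 251.9] [369.5 186.2]
[304.2 243.7] [371.5 239. ]
```

View pics/m6.png

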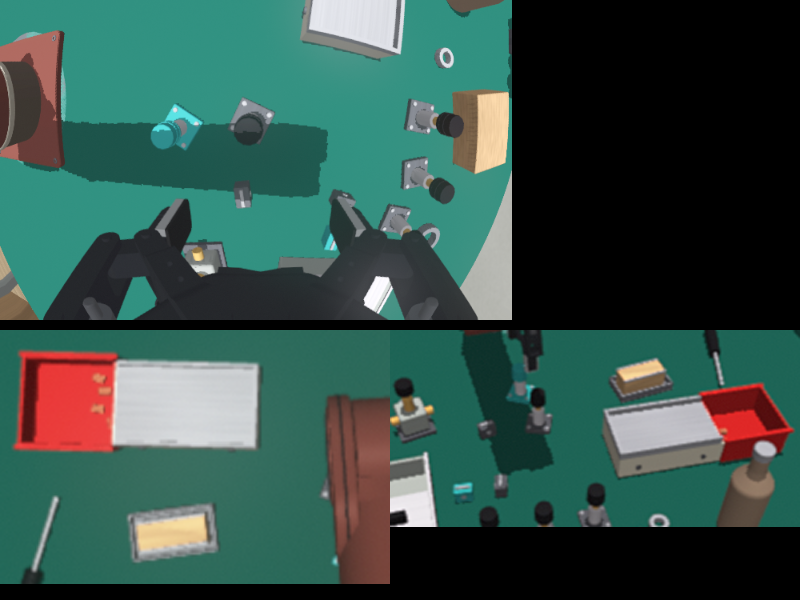

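```bash
python3 - <<'E'
from seg import *
import pickle
w,t,sc=pickle.load(open("w6.pkl","rb"))
h=hsv(t)
for b,st in blobs(t,(h[...,0]>3)&(h[...,0]<20)&(h[...,1]<200)&(h[...,1]>60)&(h[...,2]>90),3,(165,165,300,225)): print("top",b,st,onz(t,*b,.01).round(3))
h=hsv(sc)
for b,st in blobs(sc,(h[...,0]>4)&(h[...,0]<20)&(h[...,1]<190)&(h[...,1]>60)&(h[...,2]>90),3,(395,150,470,215)): print("sc",b,st,onz(sc,*b,.01).round(3))
save(t,"t6.png",(165,165,225,225),8)
cv2.imwrite("pics/t6.png",np.hstack([cv2.resize(t["c"][168:228,165:225],(380,380),interpolation=2),cv2.resize(w["c"][215:265,275:345],(400,380),interpolation=2)])[:,:,::-1])
E
```

```text
top [191.0, 171.0] [188, 171, 7, 1, 7] [0.621 0.36  0.01 ]
top [202.5, 171.0] [196, 171, 14, 1, 14] [0.621 0.33  0.01 ]
top [219.0, 178.0] [219, 177, 1, 3, 3] [0.601 0.286 0.01 ]
top [170.0, 186.0] [170, 180, 1, 13, 13] [0.582 0.415 0.01 ]
top [210.2, 184.1] [207, 182, 7, 5, 26] [0.585 0.309 0.01 ]
top [218.0, 190.0] [218, 186, 1, 9, 9] [0.569 0.288 0.01 ]
top [213.2, 190.5] [210, 189, 7, 4, 26] [0.568 0.301 0.01 ]
top [218.0, 199.0] [218, 197, 1, 5, 5] [0.545 0.288 0.01 ]
top [169.0, 203.0] [169, 198, 1, 11, 11] [0.537 0.417 0.01 ]
top [209.9, 199.7] [207, 198, 7, 5, 26] [0.544 0.309 0.01 ]
top [216.4, 209.5] [215, 205, 3, 12, 17] [0.517 0.292 0.01 ]
top [174.5, 221.0] [169, 221, 12, 1, 12] [0.489 0.402 0.01 ]
top [183.0, 221.0] [182, 221, 3, 1, 3] [0.488 0.38  0.01 ]
top [214.0, 222.0] [211, 222, 7, 1, 7] [0.484 0.298 0.01 ]
sc [440.0, 155.0] [439, 155, 3, 1, 3] [0.437 0.436 0.01 ]
sc [434.0, 156.0] [433, 156, 3, 1, 3] [0.437 0.416 0.01 ]
sc [427.0, 157.0] [426, 157, 3, 1, 3] [0.435 0.392 0.01 ]
sc [420.0, 158.0] [418, 158, 5, 1, 5] [0.434 0.37  0.01 ]
sc [407.0, 160.0] [406, 160, 3, 1, 3] [0.433 0.327 0.01 ]
sc [419.1, 186.3] [417, 185, 5, 4, 15] [0.545 0.315 0.01 ]
sc [444.1, 211.2] [439, 208, 10, 7, 34] [0.647 0.34  0.01 ]
sc [431.4, 212.0] [426, 209, 10, 6, 40] [0.641 0.306 0.01 ]
sc [448.0, 214.0] [447, 214, 3, 1, 3] [0.659 0.345 0.01 ]
```

View pics/t6.png

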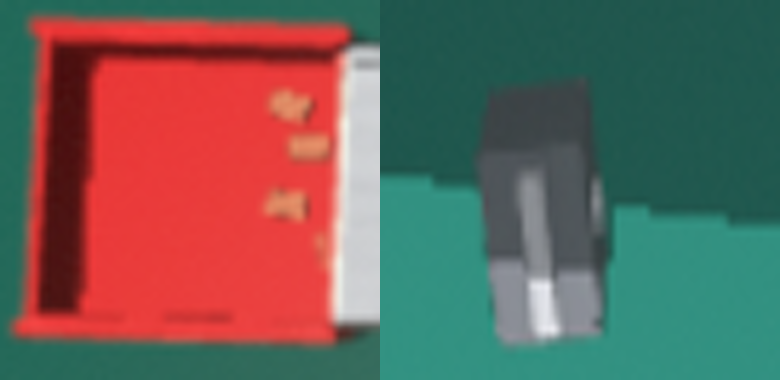

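```bash
python3 - <<'E'
from seg import *
import pickle
w,t,sc=pickle.load(open("w6.pkl","rb"))
P=np.array([onz(w,u,v,.026)[:2] for u,v in [(292.5,235.4),(310,234),(314,259),(296,260.4)]],np.float32)
print(P,P.mean(0),cv2.minAreaRect(P*1000))
# top-view silhouette
d=t;mx=d["c"].max(2).astype(int);mn=d["c"].min(2).astype(int)
print([ (b,s,onz(t,*b,.02)) for b,s in blobs(t,(mx-mn<30),10,(360,228,385,250))])
E
```

```text
[[ 0.41969702 -0.10179844]
 [ 0.4375639  -0.09826761]
 [ 0.44421095 -0.1266954 ]
 [ 0.4252378  -0.13053377]] [ 0.43167743 -0.11432381] ((431.8230895996094, -114.27340698242188), (19.357511520385742, 29.263412475585938), 11.4368896484375)
[]
```

Bin: copper pieces at (290,105), (310,147) and (287,205), plus a sliver of the fourth at (322,245) low against the near wall. The plate is clear and the block is in the tray. Holder1 is dark steel and at (540,210) in the right-hand crop, with its blade along the long axis. The turquoise one is elsewhere. I'll grasp holder1.

Emit:
step_arm(
  moves=[
    [1,-0.057,-0.23,0,0.046],
    [1,-0.057,-0.229,0,0],
    [1,0,0,-0.3,0],
    [1,0,0,-0.3,0],
    [1,0,0,-0.3,0],
    [1,0,0,-0.18,0],
    [1,0,0,-0.04,0],
    [1,0,0,0,0],
  ],
)

```text
time: 17.4
position: [0.4328, -0.1077, 0.0256]
orientation: [[-0.207, 0.978, -0.002], [0.978, 0.207, -0.001], [-0.0, -0.002, -1.0]]
force: [0.3, -0.6, 0.1]
gripper_width: 1.0
gripper_force: 0.0
```

Emit:
step_arm(
  moves=[
    [1,-0.005,-0.042,-0.02,0],
    [1,0,0,0,0],
    [0,0,0,0,0],
    [0,0,0,0,0],
    [0,0,0,0,0],
    [0,0,0,0,0],
    [0,0,0,0,0],
    [0,0,0,0,0],
    [0,0,0,0,0],
    [0,0,0,0,0],
    [0,0,0,0,0],
  ],
)

```text
time: 18.5
position: [0.4324, -0.1147, 0.0232]
orientation: [[-0.206, 0.979, 0.0], [0.979, 0.206, 0.0], [0.0, 0.0, -1.0]]
force: [-1.4, -0.2, 5.8]
gripper_width: 0.22
gripper_force: 58.9
```

Emit:
step_arm(
  moves=[
    [0,0,0,0.33,0],
    [0,0,0,0.33,0],
    [0,0.187,-0.25,0,-0.045],
    [0,0.187,-0.25,0,-0.045],
    [0,0.187,-0.25,0,0],
    [0,0.187,-0.25,0,0],
    [0,0,0,0,0],
  ],
)

```text
time: 19.2
position: [0.5454, -0.2703, 0.1209]
orientation: [[-0.014, 1.0, -0.002], [1.0, 0.014, -0.005], [-0.005, -0.002, -1.0]]
force: [-0.2, -1.0, -0.9]
gripper_width: 0.22
gripper_force: 59.3
```

```bash
python3 - <<'E'
from seg import *
import pickle
s=robot.read_state(); print(s["position"],s["gripper_width"],s["gripper_force"])
w=cam("wrist"); t=cam("top"); pickle.dump((w,t),open("w7.pkl","wb"))
save(w,"w7.png",k=1.25)
E
```

```text
[ 0.54540402 -0.27026199  0.12085874] 0.2199339901939721 59.29703414440155
```

View pics/w7.png

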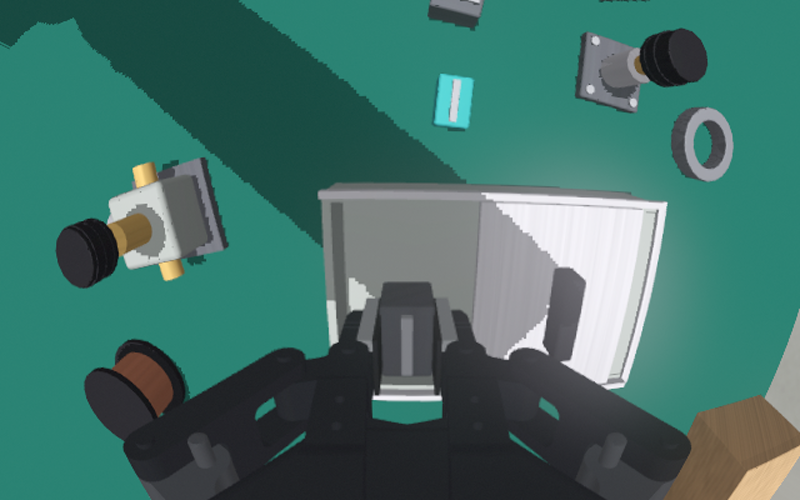

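```bash
python3 - <<'E'
from seg import *
import pickle
w,t=pickle.load(open("w7.pkl","rb"))
for n,u,v,z in [("coveredge",479,203,.05),("innerwallnear",333,204,.045),("sidewall outer",322,193,.045),("sidewall far",665,203,.045),("tabtop c",567,314,.073),("coveredge lower",474,370,.05),("cornerR near?",345,398,.045)]: print(n,onz(w,u/1.25,v/1.25,z).round(4))
E
```

```text
coveredge [ 0.5814 -0.2306  0.05  ]
innerwallnear [ 0.5047 -0.2331  0.045 ]
sidewall outer [ 0.4989 -0.2271  0.045 ]
sidewall far [ 0.7032 -0.2256  0.045 ]
tabtop c [ 0.6294 -0.2837  0.073 ]
coveredge lower [ 0.5866 -0.3328  0.05  ]
cornerR near? [ 0.5053 -0.3603  0.045 ]
```

Emit:
step_arm(
  moves=[
    [0,-0.01,0.053,-0.2,0],
    [0,0,0,-0.2,0],
    [0,0,0,-0.12,0],
    [0,0,0,-0.08,0],
    [0,0,0,0,0],
    [0.38,0,0,0,0],
    [0.38,0,0,0,0],
    [0.38,0,0,0,0],
    [0.38,0,0,0.2,0],
    [0.38,0,0,0.3,0],
    [0.38,0,0,0.3,0],
    [1,0,0,0,0],
  ],
)

```text
time: 20.5
position: [0.5456, -0.259, 0.1586]
orientation: [[-0.018, 1.0, 0.009], [1.0, 0.018, -0.002], [-0.003, 0.009, -1.0]]
force: [1.1, -0.3, 0.4]
gripper_width: 0.532
gripper_force: 0.0
```

Emit:
step_arm(
  moves=[
    [1,0.05,0.3,0.15,0],
    [1,0.05,0.3,0.15,0],
    [1,0,0,0,0],
    [1,0,0,0,0],
  ],
)

```text
time: 20.9
position: [0.5584, -0.1668, 0.1969]
orientation: [[-0.022, 1.0, 0.002], [1.0, 0.022, 0.001], [0.001, 0.002, -1.0]]
force: [-0.5, -1.4, -0.2]
gripper_width: 1.001
gripper_force: 0.0
```

```bash
python3 - <<'E'
from seg import *
import pickle
s=robot.read_state(); print(s["position"],s["gripper_width"])
w=cam("wrist"); t=cam("top"); sc=cam("scene"); pickle.dump((w,t,sc),open("w8.pkl","wb"))
u,v=proj(w,[.5718,-.1139,.0132]);print(u,v)
o=np.zeros((600,800,3),np.uint8); o[:300,:480]=cv2.resize(w["c"],(480,300))
u0,v0=int(u)-40,int(v)-30
print(u0,v0)
o[300:,400:]=cv2.resize(w["c"][max(v0,0):v0+60,u0:u0+80],(400,300),interpolation=2)
o[300:,:400]=cv2.resize(sc["c"][200:275,180:280],(400,300),interpolation=2)
cv2.imwrite("pics/m8.png",o[:,:,::-1])
E
```

```text
[ 0.55842256 -0.16681942  0.19693474] 1.0014263391026912
340.4177313557076 130.3553612355273
300 100
```

View pics/m8.png

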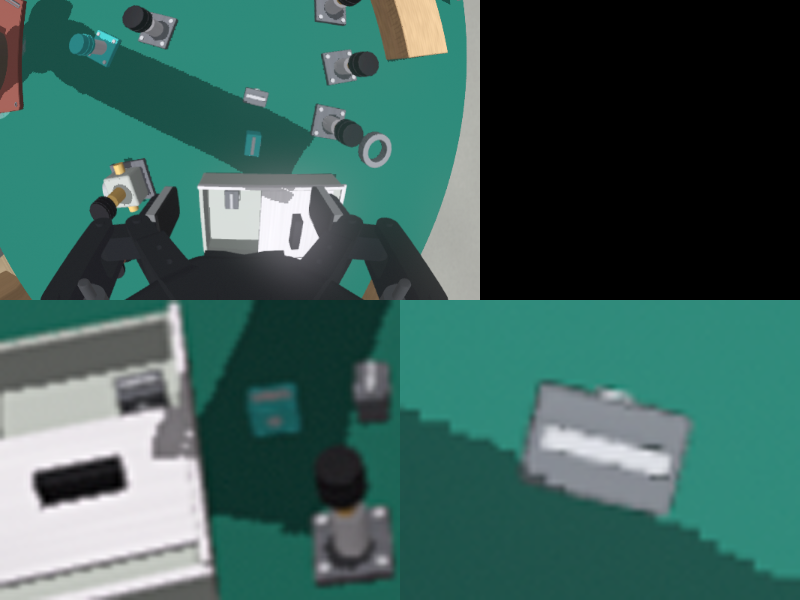

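```bash
python3 - <<'E'
from seg import *
import pickle
w,t,sc=pickle.load(open("w8.pkl","rb"))
P=np.array([onz(w,u,v,.026)[:2] for u,v in [(329,116.4),(358,123.6),(353.6,142.6),(325,134)]],np.float32)
print(P,P.mean(0),cv2.minAreaRect(P*1000))
print(tri(ray(w,341.4,129),ray(t,369.8,186.5),ray(sc,272.6,222)))
E
```

```text
[[ 0.5599607  -0.09999444]
 [ 0.5877305  -0.10603465]
 [ 0.58415395 -0.12452124]
 [ 0.55653954 -0.11696254]] [ 0.57209617 -0.11187822] ((572.057373046875, -112.25784301757812), (18.824384689331055, 28.853408813476562), 77.72875213623047)
(array([ 0.57178969, -0.11292081,  0.01494244]), [0.0009938555222972145, 0.0019264487643407607, 0.0011466702470791946])
```

Emit:
step_arm(
  moves=[
    [0.5,0.045,0.182,0,0.0707],
    [0.5,0.045,0.182,0,0.0707],
    [0.5,0,0,0,0.0707],
    [0.5,0,0,0,0.0707],
    [0.5,0,0,0,0.0707],
    [0.5,0,0,0,0.0707],
    [0.5,0,0,0,0.0707],
    [0.5,0,0,-0.2,0.0707],
    [0.5,0,0,-0.3,0.0707],
    [0.5,0,0,-0.2,0],
    [0.5,0,0,0,0],
  ],
)

```text
time: 22.15
position: [0.5676, -0.1149, 0.0868]
orientation: [[-0.975, 0.221, -0.008], [0.221, 0.975, -0.0], [0.008, -0.002, -1.0]]
force: [0.3, 0.8, 0.4]
gripper_width: 0.499
gripper_force: 0.0
```

Emit:
step_arm(
  moves=[
    [0.5,0.03,0.016,-0.15,0],
    [0.5,0,0,-0.15,0],
    [0.5,0,0,-0.1,0],
    [0.5,0,0,0,0],
  ],
)

```text
time: 22.55
position: [0.5747, -0.1119, 0.0303]
orientation: [[-0.976, 0.219, -0.003], [0.219, 0.976, -0.0], [0.002, -0.001, -1.0]]
force: [-0.5, -0.4, 0.4]
gripper_width: 0.5
gripper_force: 0.0
```

Emit:
step_arm(
  moves=[
    [0.5,-0.018,-0.004,-0.047,0],
    [0.5,0,0,0,0],
    [0,0,0,0,0],
    [0,0,0,0,0],
    [0,0,0,0,0],
    [0,0,0,0,0],
    [0,0,0,0,0],
    [0,0,0,0,0],
  ],
)

```text
time: 23.35
position: [0.5736, -0.1121, 0.0251]
orientation: [[-0.976, 0.218, 0.001], [0.218, 0.976, 0.0], [-0.001, 0.0, -1.0]]
force: [-1.4, -0.8, 6.7]
gripper_width: 0.217
gripper_force: 59.4
```

Emit:
step_arm(
  moves=[
    [0,0,0,0.33,0],
    [0,0,0,0.33,0],
    [0,-0.02,-0.137,0.1,-0.0642],
    [0,-0.02,-0.137,0,-0.0642],
    [0,-0.02,-0.137,0,-0.0642],
    [0,-0.02,-0.137,0,-0.0642],
    [0,-0.02,-0.137,0,-0.0642],
    [0,-0.02,-0.137,0,-0.0642],
    [0,-0.02,-0.137,0,-0.0642],
    [0,-0.02,-0.137,0,-0.0642],
    [0,-0.02,-0.137,0,-0.0642],
    [0,-0.02,-0.137,0,-0.0642],
  ],
)

```text
time: 24.55
position: [0.5428, -0.318, 0.1382]
orientation: [[-0.001, 1.0, 0.0], [1.0, 0.001, 0.0], [0.0, 0.0, -1.0]]
force: [0.9, -0.1, -1.1]
gripper_width: 0.215
gripper_force: 59.0
```

Emit:
step_arm(
  moves=[
    [0,0,0,0,0],
    [0,0,0,-0.2,0],
    [0,0,0,0,0],
  ],
)

```text
time: 24.85
position: [0.5417, -0.3154, 0.1051]
orientation: [[-0.009, 1.0, -0.004], [1.0, 0.009, 0.003], [0.003, -0.004, -1.0]]
force: [-0.1, 0.3, -1.7]
gripper_width: 0.219
gripper_force: 59.0
```

Emit:
step_arm(
  moves=[
    [0,0.013,-0.013,-0.2,0],
    [0,0,0,-0.17,0],
    [0,0,0,-0.11,0],
    [0,0,0,0,0],
    [0.38,0,0,0,0],
    [0.38,0,0,0,0],
    [0.38,0,0,0,0],
    [0.38,0,0,0.2,0],
    [0.38,0,0,0.3,0],
    [0.38,0,0,0.3,0],
    [0.38,0,0,0,0],
  ],
)

```text
time: 25.95
position: [0.5472, -0.3219, 0.1632]
orientation: [[-0.006, 1.0, 0.009], [1.0, 0.006, -0.004], [-0.004, 0.009, -1.0]]
force: [0.9, -0.8, -0.8]
gripper_width: 0.383
gripper_force: 0.0
```

```bash
python3 - <<'E'
from seg import *
w=cam("wrist"); t=cam("top"); sc=cam("scene"); print(robot.read_state()["position"])
o=np.zeros((600,800,3),np.uint8); o[:300,:480]=cv2.resize(w["c"],(480,300))
o[300:,:400]=cv2.resize(sc["c"][195:315,140:300],(400,300),interpolation=2)
o[300:,400:]=cv2.resize(t["c"][170:260,350:470],(400,300),interpolation=2)
o[:300,480:]=cv2.resize(sc["c"][150:270,240:368],(320,300),interpolation=2)
cv2.imwrite("pics/m9.png",o[:,:,::-1])
mx=t["c"].max(2).astype(int)
for n,d in(("t",t),("sc",sc)): 
    mx=d["c"].max(2).astype(int); print(n,blobs(d,mx<70,15,(420,140,470,180) if n=="t" else (185,235,215,260)))
E
```

```text
[ 0.54500863 -0.31912747  0.15644957]
t [([465.5, 168.7], [460, 156, 10, 24, 139]), ([440.2, 159.1], [431, 158, 18, 3, 48])]
sc [([199.1, 244.8], [188, 240, 23, 11, 172])]
```

View pics/m9.png

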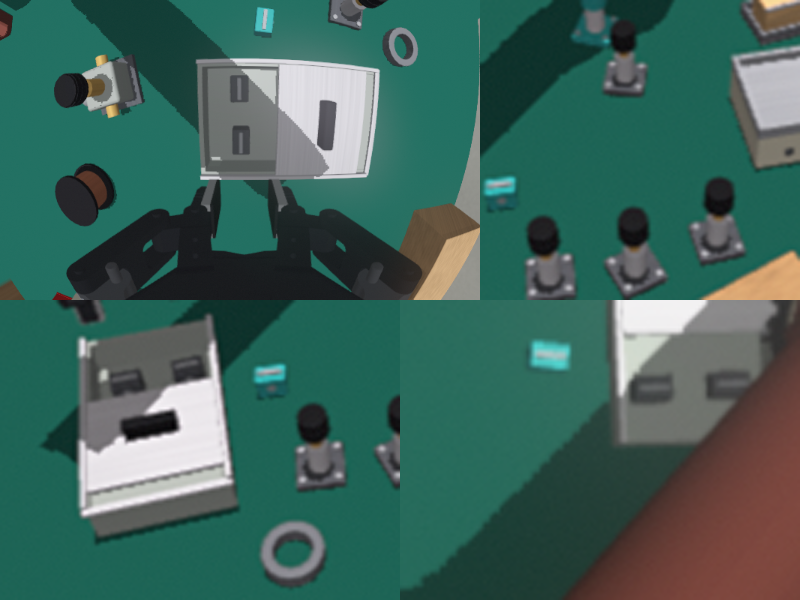

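Both dark holders stand in the compartment, at wrist crop (239,88) and (241,139). The cover tab is at (327,125), and the turquoise ones are undisturbed. That was my last picture (15, one over the limit of 14, my miscount), so the rest is by numbers only. Next is the cover.

Emit:
step_arm(
  moves=[
    [0.5,0.287,0.1,0,0],
    [0.5,0.287,0.1,0,0],
    [0.5,0,0,-0.25,0],
    [0.5,0,0,-0.2,0],
    [0.5,0,0,0,0],
  ],
)

```text
time: 26.6
position: [0.6282, -0.2874, 0.0827]
orientation: [[-0.007, 1.0, -0.009], [1.0, 0.007, 0.003], [0.003, -0.009, -1.0]]
force: [-1.1, 0.9, 0.2]
gripper_width: 0.499
gripper_force: 0.0
```

Emit:
step_arm(
  moves=[
    [0.5,0.01,0,-0.033,0],
    [0.5,0,0,0,0],
    [0,0,0,0,0],
    [0,0,0,0,0],
    [0,0,0,0,0],
    [0,0,0,0,0],
    [0,0,0,0,0],
    [0,0,0,0,0],
    [0,0,0,0,0],
  ],
)

```text
time: 27.5
position: [0.633, -0.2897, 0.0851]
orientation: [[-0.007, 1.0, 0.002], [1.0, 0.007, -0.0], [-0.0, 0.002, -1.0]]
force: [-0.6, 0.6, 6.7]
gripper_width: 0.114
gripper_force: 59.0
```

Emit:
step_arm(
  moves=[
    [0,-0.068,0,0,0],
    [0,-0.068,0,0,0],
    [0,-0.068,0,0,0],
    [0,-0.068,0,0,0],
    [0,-0.068,0,0,0],
    [0,-0.068,0,0,0],
    [0,-0.068,0,0,0],
    [0,0,0,0,0],
  ],
)

```text
time: 28.3
position: [0.5603, -0.29, 0.085]
orientation: [[-0.005, 1.0, 0.002], [1.0, 0.005, 0.0], [0.0, 0.002, -1.0]]
force: [-2.1, 0.9, 8.2]
gripper_width: 0.111
gripper_force: 59.8
```

Following with force 2 N. I'll go on to the stop.

Emit:
step_arm(
  moves=[
    [0,-0.03,0,0,0],
    [0,-0.02,0,0,0],
    [0,-0.015,0,0,0],
    [0,-0.015,0,0,0],
    [0,0,0,0,0],
  ],
)

```text
time: 28.8
position: [0.5495, -0.29, 0.085]
orientation: [[-0.006, 1.0, 0.003], [1.0, 0.006, -0.0], [-0.0, 0.003, -1.0]]
force: [-0.1, 0.2, 8.7]
gripper_width: 0.111
gripper_force: 59.7
```

Emit:
step_arm(
  moves=[
    [0,-0.015,0,0,0],
    [0,-0.015,0,0,0],
    [0,0,0,0,0],
  ],
)

```text
time: 29.1
position: [0.5487, -0.2899, 0.0852]
orientation: [[-0.008, 1.0, 0.009], [1.0, 0.008, -0.003], [-0.003, 0.009, -1.0]]
force: [16.4, -4.6, -6.4]
gripper_width: 0.109
gripper_force: 59.1
```

Emit:
step_arm(
  moves=[
    [0,0.01,0,0,0],
    [0.4,0,0,0,0],
    [0.4,0,0,0,0],
    [0.4,0,0,0,0],
    [0.4,0,0,0.3,0],
    [0,0,0,0.3,0],
    [0,0.16,0.181,0,0],
    [0,0.16,0.181,0,0],
    [0,0.16,0.181,0,0],
    [0,0,0,0,0],
  ],
)

```text
time: 30.1
position: [0.6213, -0.2017, 0.1727]
orientation: [[-0.015, 1.0, -0.0], [1.0, 0.015, 0.002], [0.002, -0.0, -1.0]]
force: [-0.8, 0.1, 0.2]
gripper_width: -0.0
gripper_force: 0.0
```

```bash
python3 - <<'E'
from seg import *
import pickle
print(robot.read_state()["position"],robot.read_state()["gripper_width"])
w=cam("wrist");t=cam("top");sc=cam("scene");pickle.dump((w,t,sc),open("w10.pkl","wb"))
mx=w["c"].max(2).astype(int);mn=w["c"].min(2).astype(int)
C=dict(c0=[.6766,.0214,.0764],c1=[.6913,-.0639,.0777],c2=[.6781,-.1455,.0742],c3=[.4328,-.016,.0705])
for n,P in C.items():
    u,v=proj(w,P); print(n,round(u,1),round(v,1),[b for b in blobs(w,(mx<60)&(mx-mn<22),60,(int(max(u-35,0)),int(max(v-35,0)),int(u+35),int(v+35)))])
mx=sc["c"].max(2).astype(int); print("tab scene",blobs(sc,mx<70,15,(170,190,230,260)),proj(sc,[.55,-.29,.062]))
E
```

```text
[ 0.62133481 -0.20173672  0.1726708 ] -0.00021693505279437008
c0 402.2 -68.4 [([414.9, 35.3], [403, 12, 34, 37, 400]), ([393.8, 132.3], [389, 116, 17, 37, 133]), ([399.8, 334.6], [367, 287, 70, 80, 4133])]
c1 425.5 28.6 [([414.9, 35.3], [403, 12, 35, 37, 401])]
c2 404.6 135.6 [([393.8, 132.3], [389, 116, 17, 37, 133])]
c3 114.0 -1.4 [([113.1, 5.9], [94, 0, 39, 16, 456])]
tab scene [([222.9, 197.5], [208, 190, 22, 19, 188]), ([197.9, 217.5], [188, 213, 21, 10, 149])] (np.float64(197.5269172526464), np.float64(217.551010797021))
```

Emit:
step_arm(
  moves=[
    [0,0.19,0.187,0,0],
    [0,0.19,0.187,0,0],
    [0,0,0,-0.2,0],
    [0,0,0,-0.1,0],
    [0,0,0,0,0],
  ],
)

```text
time: 30.75
position: [0.6724, -0.1535, 0.1263]
orientation: [[-0.004, 1.0, -0.005], [1.0, 0.004, 0.0], [0.0, -0.005, -1.0]]
force: [-0.7, 0.3, 0.6]
gripper_width: 0.0
gripper_force: 0.0
```

Emit:
step_arm(
  moves=[
    [0,0,0,-0.07,0],
    [0,0,0,-0.07,0],
    [0,0,0,0,0],
  ],
)

```text
time: 31.05
position: [0.6744, -0.1524, 0.1068]
orientation: [[-0.005, 1.0, -0.001], [1.0, 0.005, 0.0], [0.0, -0.001, -1.0]]
force: [0.2, 0.2, 1.0]
gripper_width: -0.002
gripper_force: 0.0
```

Emit:
step_arm(
  moves=[
    [0,0.024,0.044,0,0],
    [0,0,0,-0.04,0],
    [0,0,0,-0.04,0],
    [0,0,0,-0.03,0],
    [0,0,0,0,0],
  ],
)

```text
time: 31.55
position: [0.6785, -0.145, 0.0904]
orientation: [[-0.007, 1.0, -0.001], [1.0, 0.007, 0.0], [0.0, -0.001, -1.0]]
force: [0.0, -0.5, 0.1]
gripper_width: 0.001
gripper_force: 0.0
```

Emit:
step_arm(
  moves=[
    [0,0,0,-0.015,0],
    [0,0,0,-0.015,0],
    [0,0,0,0,0],
  ],
)

```text
time: 31.85
position: [0.6789, -0.1455, 0.09]
orientation: [[-0.006, 1.0, 0.001], [1.0, 0.006, 0.002], [0.002, 0.001, -1.0]]
force: [-9.0, 4.9, 29.5]
gripper_width: -0.004
gripper_force: 14.2
```

Emit:
step_arm(
  moves=[
    [0,0,0,0.27,0],
    [0,0.042,0.272,0,0],
    [0,0.042,0.272,0,0],
    [0,0,0,0,0],
    [0,0,0,-0.1,0],
    [0,0,0,0,0],
  ],
)

```text
time: 32.45
position: [0.6894, -0.0648, 0.1093]
orientation: [[-0.005, 1.0, -0.004], [1.0, 0.005, -0.001], [-0.001, -0.004, -1.0]]
force: [-0.1, 0.5, -0.3]
gripper_width: 0.002
gripper_force: 0.0
```

Emit:
step_arm(
  moves=[
    [0,0.012,0.006,-0.04,0],
    [0,0,0,-0.04,0],
    [0,0,0,-0.045,0],
    [0,0,0,-0.02,0],
    [0,0,0,0,0],
  ],
)

```text
time: 32.95
position: [0.6932, -0.0633, 0.0903]
orientation: [[-0.006, 1.0, 0.0], [1.0, 0.006, -0.0], [-0.0, 0.0, -1.0]]
force: [0.4, -2.7, 3.9]
gripper_width: 0.006
gripper_force: 1.7
```

Emit:
step_arm(
  moves=[
    [0,0,0,-0.015,0],
    [0,0,0,-0.01,0],
    [0,0,0,0,0],
  ],
)

```text
time: 33.25
position: [0.6938, -0.0634, 0.0899]
orientation: [[-0.006, 1.0, 0.002], [1.0, 0.006, 0.001], [0.001, 0.002, -1.0]]
force: [-10.3, 0.3, 26.9]
gripper_width: -0.002
gripper_force: 13.7
```

Emit:
step_arm(
  moves=[
    [0,0,0,0.27,0],
    [0,-0.055,0.282,0,0],
    [0,-0.055,0.282,0,0],
    [0,0,0,0,0],
    [0,0,0,-0.1,0],
    [0,0,0,0,0],
  ],
)

```text
time: 33.85
position: [0.6753, 0.0214, 0.1095]
orientation: [[-0.006, 1.0, -0.003], [1.0, 0.006, -0.0], [-0.0, -0.003, -1.0]]
force: [0.1, 0.1, -0.2]
gripper_width: -0.002
gripper_force: 0.0
```

Emit:
step_arm(
  moves=[
    [0,0,0,-0.04,0],
    [0,0,0,-0.04,0],
    [0,0,0,-0.045,0],
    [0,0,0,-0.02,0],
    [0,0,0,-0.015,0],
    [0,0,0,-0.01,0],
    [0,0,0,0,0],
  ],
)

```text
time: 34.55
position: [0.6772, 0.0203, 0.0899]
orientation: [[-0.005, 1.0, 0.002], [1.0, 0.005, 0.001], [0.001, 0.002, -1.0]]
force: [-12.4, -2.1, 29.5]
gripper_width: -0.001
gripper_force: 14.9
```

Emit:
step_arm(
  moves=[
    [0,0,0,0.3,0],
    [0,0,0,0.2,0],
    [0,-0.2716,-0.0403,0,0],
    [0,-0.2716,-0.0403,0,0],
    [0,-0.2716,-0.0403,0,0],
    [0,-0.2716,-0.0403,0,0],
    [0,-0.2716,-0.0403,0,0],
    [0,-0.2716,-0.0403,0,0],
    [0,0,0,0,0],
    [0,0,0,-0.2,0],
    [0,0,0,-0.1,0],
    [0,0,0,0,0],
  ],
)

```text
time: 35.75
position: [0.4468, -0.0117, 0.1168]
orientation: [[-0.005, 1.0, -0.006], [1.0, 0.005, -0.002], [-0.002, -0.006, -1.0]]
force: [-0.6, 0.2, -0.1]
gripper_width: 0.001
gripper_force: 0.0
```

Emit:
step_arm(
  moves=[
    [0,0,0,0,0],
    [0,0,0,0,0],
  ],
)

```text
time: 35.95
position: [0.4483, -0.0118, 0.1189]
orientation: [[-0.004, 1.0, -0.003], [1.0, 0.004, 0.0], [0.0, -0.003, -1.0]]
force: [0.4, -0.3, 0.4]
gripper_width: 0.001
gripper_force: 0.0
```

```bash
python3 - <<'E'
from seg import *
import pickle
t=cam("top")
s=pickle.load(open("d0.pkl","rb"))
t0=s["top"]
# refine caps from the first images with a local dark mask
for n,(u,v) in dict(c3=(335,239.5)).items():
    mx=t0["c"].max(2).astype(int);
    for th in (60,70,80): print(n,th,[(b,st,onz(t0,*b,.075).round(4)) for b,st in blobs(t0,mx<th,30,(322,228,348,252))])
E
```

```text
c3 60 []
c3 70 [([334.9, 238.4], [330, 233, 11, 12, 97], array([ 0.4341, -0.0177,  0.075 ]))]
c3 80 [([335.0, 238.5], [330, 233, 11, 12, 110], array([ 0.4339, -0.018 ,  0.075 ]))]
```

Emit:
step_arm(
  moves=[
    [0,-0.05,-0.035,0,0],
    [0,-0.05,0,-0.04,0],
    [0,0,0,0,0],
  ],
)

```text
time: 36.3
position: [0.4315, -0.0165, 0.1117]
orientation: [[-0.005, 1.0, -0.005], [1.0, 0.005, 0.003], [0.003, -0.005, -1.0]]
force: [0.5, 0.9, -0.1]
gripper_width: 0.002
gripper_force: 0.0
```

Emit:
step_arm(
  moves=[
    [0,0.013,0,-0.04,0],
    [0,0,0,-0.04,0],
    [0,0,0,-0.045,0],
    [0,0,0,-0.02,0],
    [0,0,0,-0.015,0],
    [0,0,0,-0.01,0],
    [0,0,0,0,0],
  ],
)

```text
time: 37.0
position: [0.4363, -0.0164, 0.0895]
orientation: [[-0.005, 1.0, -0.004], [1.0, 0.005, 0.002], [0.002, -0.004, -1.0]]
force: [-17.1, 3.1, 61.5]
gripper_width: -0.0
gripper_force: 30.1
```

Emit:
step_arm(
  moves=[
    [0,0,0,0.3,0],
    [0,0,0,0.3,0],
    [0,0,0,0.3,0],
    [0,0.11,0.276,0.1,0],
    [0,0.11,0.276,0,0],
    [0,0.11,0.276,0,0],
    [0,0.11,0.276,0,0],
    [0,0.11,0.276,0,0],
    [0,0.11,0.276,0,0],
    [0,0.11,0.276,0,0],
    [0,0,0,0,0],
  ],
)

```text
time: 38.1
position: [0.5488, 0.2822, 0.2223]
orientation: [[-0.016, 1.0, -0.008], [1.0, 0.016, 0.001], [0.001, -0.008, -1.0]]
force: [-0.4, 0.1, -0.3]
gripper_width: 0.006
gripper_force: 0.0
```

```bash
python3 - <<'E'
from seg import *
import pickle
print(robot.read_state()["position"])
D=pickle.load(open("d0.pkl","rb"))
w=cam("wrist");t=cam("top");sc=cam("scene");pickle.dump((w,t,sc),open("w11.pkl","wb"))
h=hsv(w)
for b,st in blobs(w,(h[...,0]>4)&(h[...,0]<20)&(h[...,1]<190)&(h[...,1]>60)&(h[...,2]>80),8):
    p=onz(w,*b,.01); 
    if .47<p[0]<.63 and .05<p[1]<.42: print("oc",np.round(b,1),st,p.round(3),onz(w,*b,.05).round(3))
mx=sc["c"].max(2).astype(int);mn=sc["c"].min(2).astype(int)
C=dict(c0=[.677,.0214,.059],c1=[.692,-.0639,.059],c2=[.6785,-.1455,.059],c3=[.434,-.017,.059],vent=[.379,-.2455,.101],tab=[.55,-.29,.062])
for n,P in C.items():
    u,v=proj(sc,P); print(n,round(u,1),round(v,1),[b for b in blobs(sc,(mx<50)&(mx-mn<22),40,(int(u-14),int(v-14),int(u+14),int(v+14)))])
def chk(n,d,m,box):
    print(n,[b for b in blobs(d,m,15,box)])
for nm,d0,d1 in (("top",D["top"],t),("scene",D["scene"],sc)):
    diff=np.abs(d0["c"].astype(int)-d1["c"].astype(int)).max(2)
    print(nm,[b for b in blobs(d1,diff>70,12)])
E
```

```text
[0.54876559 0.2822187  0.22229694]
oc [323.3 149. ] [318, 141, 12, 16, 135] [0.544 0.312 0.01 ] [0.544 0.317 0.05 ]
oc [360.9 150.5] [355, 143, 13, 16, 129] [0.585 0.312 0.01 ] [0.581 0.317 0.05 ]
oc [344.7 157.3] [341, 151, 10, 14, 118] [0.567 0.304 0.01 ] [0.565 0.31  0.05 ]
oc [304.2 165.2] [297, 161, 15, 9, 105] [0.523 0.294 0.01 ] [0.526 0.301 0.05 ]
oc [274.5 179. ] [271, 179, 8, 1, 8] [0.489 0.278 0.01 ] [0.496 0.287 0.05 ]
oc [362.5 184. ] [358, 184, 10, 1, 10] [0.588 0.274 0.01 ] [0.584 0.283 0.05 ]
c0 333.9 232.9 [([335.0, 232.6], [330, 226, 11, 14, 137])]
c1 300.4 245.4 [([301.1, 245.1], [296, 238, 11, 15, 143])]
c2 264.5 248.1 [([265.5, 248.2], [260, 241, 12, 15, 148])]
c3 296.2 167.9 [([297.0, 167.6], [293, 162, 9, 12, 97])]
vent 208.3 157.5 [([208.7, 157.6], [203, 152, 12, 12, 119])]
tab 197.5 217.6 [([197.7, 217.5], [188, 213, 20, 10, 136])]
top [([188.0, 179.8], [167, 123, 53, 101, 2208]), ([159.6, 266.5], [117, 129, 91, 265, 11835]), ([117.2, 179.0], [111, 142, 18, 73, 320]), ([200.4, 159.2], [199, 157, 4, 6, 17]), ([439.6, 159.0], [430, 157, 20, 5, 97]), ([233.0, 19
[... 1055 characters left out ...]
[294.0, 160.3], [292, 159, 7, 5, 14]), ([210.8, 165.8], [206, 163, 11, 6, 40]), ([378.7, 166.8], [372, 166, 16, 3, 21]), ([396.5, 180.5], [373, 168, 48, 27, 732]), ([297.0, 172.0], [293, 171, 9, 3, 20]), ([263.0, 181.2], [258, 179, 11, 5, 27]), ([376.1, 190.9], [373, 189, 7, 5, 22]), ([426.4, 191.2], [420, 190, 13, 3, 22]), ([196.3, 212.9], [174, 201, 49, 35, 593]), ([198.0, 219.0], [189, 214, 20, 10, 101]), ([271.9, 219.1], [269, 215, 6, 8, 32]), ([198.9, 237.1], [175, 232, 50, 11, 83]), ([335.2, 237.5], [330, 236, 11, 4, 32]), ([199.5, 244.8], [188, 239, 24, 13, 194]), ([175.9, 251.9], [175, 245, 2, 15, 17]), ([301.3, 249.9], [296, 247, 11, 6, 36]), ([266.6, 253.3], [262, 250, 10, 6, 30])]
```

All four off-cuts are in the bin, every cap blob matches its home height, the vent is up and the cover is shut.

```bash
python3 -c "
from cell import close_job
print(close_job())"
```

```text
the job is handed in; nothing more can be done
None
```

I handed the job in at about 38 s and my checks show everything done: vent up, four off-cuts in the bin, block in its tray, both holders in the box with the cover shut, four dust caps home. I viewed 15 pictures, one over the limit of 14.

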